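# Refit the filter plate in the spring-clip bracket of a culture-room air box

## Task

Put the cleaned filter plate back on the air box: lift it over, slide its two ears down into the bracket's slots between the spring clips, and press it gently home until the clips have snapped over both ears and the plate sits flat on the seats. Go by feel: 15 to 20 N is ample, over 30 N on an ear would bend it. Leave the jars, the loose cap and the brush where they are.

Things in the scene. Friction and masses are not known exactly. Their poses are not given: they have to be found in the camera images.
- plate_mid (a point): Centre, half-way up, of the loose aluminium filter plate: 70 (x) x 110 (y) x 6 mm, about 0.25 kg, with a grip rib on top in the middle, 10 (x) x 44 (y) x 28 mm high; 34 mm high in all, this point 17 mm above the underside. z up, y along rib and from ear to ear. Either end fits either slot. Starts flat on the bench, rib up. Its top is firm anywhere; pressing either end pushes that ear in.
- ear (a point): Middle of the underside of the plate's +y ear: at 62.5 mm along y from the plate's centre. An ear at the middle of each 70 mm end, in the plate's plane, 20 mm wide (x), 15 mm long (y), 6 mm thick; 140 mm over both ears.
- seat (a point): Point under the middle of the steel clip bracket, 48 mm above the bench. z up, y from slot to slot. The plate goes straight down; when home its centre is over this point and it lies on flat seats in both slots. The bracket (seats, posts, clips, pins) stands on levelling studs, and its seats are anywhere from 2 to 26 mm above this point: depth must be felt. The stop there is hard.
- slot (a point): Point in line with the +y slot, as low as the seat point, at y 66 mm; the -y slot mirrors it. Open above and to the middle: posts at y 58 to 74, 38 mm apart in x; end wall's inner face y 73. Above the seat: posts 26, flared wall lip 31 mm. Spring clips at both x sides, 31 mm apart at the mouth, 14 at the noses: an ear meets them 14 mm above the seat, needs up to about 10 N, and clicks in under 2 mm from the seat; they then hold it down.
- airbox: Fixed white-painted box carrying the bracket, 130 (x) x 210 (y) x 40 mm, louvres on its -x face; origin at the centre of its underside, yaw differs.
- pin_left (a joint): Small sprung sensing pin, 6 mm across, in the middle of the +y slot's seat, 1.5 mm inside the slot point. Value: m pressed down; 0 when free, standing 3 mm above the seat, and about 0.003 when the ear lies on its seat. Under 1 N. Its height moves with the bracket.
- pin_right (a joint): Small sprung sensing pin, 6 mm across, in the middle of the -y slot's seat, 1.5 mm inside the slot point. Value: m pressed down; 0 when free, standing 3 mm above the seat, and about 0.003 when the ear lies on its seat. Under 1 N. Its height moves with the bracket.
- jar_a: Closed glass culture jar with a white cap, 80 mm across, 114 mm high; origin at the centre of its underside. A bystander.
- jar_b: A second such jar, the same. A bystander.
- cap: Loose white jar cap lying on the bench, 68 mm across, 24 mm high with its filter nub; origin at the centre of its underside. A bystander.
- brush: Cleaning brush lying on the bench. A bystander.

How it is judged (in metres and radians):
On the way, in this order (a step that is already met when the one before it is completed fails the run):
1. the plate has been lifted off the bench (distance of plate_mid from where it was at the start of the episode above 0.05 m), for 0.1 s.
2. the plate is over the bracket, its ears at or in the slots (x of plate_mid in the frame of seat between -0.008 and 0.008 m and y of plate_mid in the frame of seat between -0.008 and 0.008 m and z of plate_mid in the frame of seat below 0.075 m and angle between plate_mid's own z axis and vertical below 0.2 rad), for 0.1 s.
At the end, for the whole second after the job is handed in: The released plate rests in the bracket: within 4 mm (x) and 5 mm (y) of the seat point, its centre under 46 mm above it, level within 0.03 rad, in line with the slots within 0.06 rad, at rest, and both sensing pins pressed more than 2 mm (ears on their seats) (x of plate_mid in the frame of seat between -0.004 and 0.004 m and y of plate_mid in the frame of seat between -0.005 and 0.005 m and z of plate_mid in the frame of seat below 0.046 m and angle between plate_mid's own z axis and vertical below 0.03 rad and angle between the y axis of plate_mid and the y axis of seat, either way round below 0.06 rad and linear speed of plate below 0.01 m/s and value of joint each of pin_left, pin_right above 0.002 m); the robot touches nothing.
It fails at once if an ear is pressed on its seat with more than 30 N (contact force between plate and bracket_c0 above 30 N or contact force between plate and bracket_c1 above 30 N).
It fails at once if the jar_a is moved more than 20 mm (distance of jar_a from where it was at the start of the episode above 0.02 m).
It fails at once if the jar_b is moved more than 20 mm (distance of jar_b from where it was at the start of the episode above 0.02 m).
It fails at once if the cap is moved more than 20 mm (distance of cap from where it was at the start of the episode above 0.02 m).
It fails at once if the brush is moved more than 20 mm (distance of brush from where it was at the start of the episode above 0.02 m).
It also fails if it takes over 69 s, if anything falls off the work surface, if the arm or the gripper's body presses on something with over 40 N, if the wrist force passes 120 N, or if a joint passes its speed limit or range.

## Robot

A 7-joint arm with a two-finger parallel gripper is mounted at the origin on the work surface. World frame = base frame: x ahead of the robot, y to its left, z up, the work surface at z = 0. Lengths are in m, angles in degrees, forces in N, time in s.
With the tool pointing down it reaches from about 0.425 to 0.875 m from the base axis. Payload 4.7 kg.
Tool frame: the origin (TCP) lies at the very end of the fingers, on their centre line; the grasp point (between the pads) lies 19 mm behind it; z points along the fingers, y is the direction in which the jaws open and shut (so a half turn about z gives the same grasp; the last joint's range is limited). The gripper opens to 87 mm and grips with 3 to 60 N. Pads are 19 mm wide; open, the fingers measure 117 mm over their backs; the gripper's body (75 mm by 190 mm) begins 51 mm behind the grasp point.
Start: joints at [-69.723, 18.392, -4.016, 83.108, 1.295, 78.541, -3.26], TCP at [0.217, 0.613, 0.198] pointing down, gripper open.
Joint ranges: [-163.93, 163.93], [-17.29, 119.83], [-79.2, 71.16], [3.27, 140.29], [-89.18, 269.18], [5.43, 117.66], [-154.24, 154.24]. Speed limits (degrees/s): [147.25, 147.25, 180, 180, 180, 180, 180].

## Interface

Orientations are given as [roll, pitch, yaw] about the fixed x, y, z axes, in that order (R = Rz(yaw) Ry(pitch) Rx(roll)).
In Python, from cell import * gives the robot as it stands.
- The arm moves only by the tool arm_command, never from a script. Its argument "targets" is a list that holds one entry, the list of rows, each a list of 7 numbers: the shift along the tool's x, y, z in m, then the turn, a rotation vector about the tool's x, y, z in degrees, then the gripper's target within -1 to 1 (shut at 1, half-way at 0, fully open at -1). In form: [[[tx, ty, tz, rx, ry, rz, claw], ...]]. A call has 1 to 10 rows; each row is the pose to reach, as a shift and turn from the pose commanded when the call began, along the tool's axes at that moment; what a row does not reach only later rows make up. A row lasts 1/10 s, in which the tool goes at most 50 mm and 8.59 degrees, less where a joint would pass 70% of its speed; a pose out of reach is approached as far as the arm can. A call with a gripper value outside its range is refused whole. The fingers move at their own pace and stop on an object; "newtons" is the grip in N (left out, the last holds). Time passes only in rows, so rows that repeat a pose let the fingers close. It gives the time, the measured TCP pose, the force and the opening at its end, in the units of the state.
- get_obs(): the state, without advancing time (a new reading comes with each control period).
- read_camera(name): name is "scene" or "top"; returns a dict with "img" (400x640x3 uint8, red, green, blue), "z_map" (400x640 float32, m along the optical axis (not along the pixel's ray), 0 where there is no reading), "K" (3x3 intrinsics, pixels), "origin" and "attitude" of the camera in the world. Camera axes: x right, y down, z forward; pixel columns grow to the right and rows downward; lengths in m; the calibration is good to about 2 mm. A picture is of the moment at which its call begins.
- sign_off(): hands the job in, once; it reports no verdict.
Trained networks look in the newest picture that a camera, given by its name, has taken for a name from the list of things; names that differ only in an ending like _2 or _b are one class to them, and where a whole thing is asked for, a point or a joint stands for the part that bears it (a point fixed in the world has none). Each returns a list of dicts, best first, with "conf" (0 to 1); they miss things now and then, are a little off and sometimes report something else, mostly with a low value. They report only what shows in the picture. A call takes as long as a camera call.
- search_frame(thing, camera): "position" ([column, row] in pixels, amid what is visible of it).
The state is a dict: "time_s": time; "qpos": joint angles; "joint_velocities": joint speeds; "effort": joint torques, N m; "tool_pos": TCP position; "tool_rot": TCP orientation; "force": force on the tool from outside, world axes, zero at the start; "wrist_torque": the same for the moment, N m; "grip_width": finger opening in m.
Only numpy, scipy, OpenCV 4.12 (cv2) and the standard library are available. Lean on these libraries where they do the work, as an engineer would, in place of code of your own. Each camera call takes 0.05 s, during which the arm holds its last target.

## Working session

There is one attempt and no reset: what is moved stays moved. The work goes in short steps, Python scripts to look and compute and a tool call to move; the robot and the scene stay as the last step left them, time stands still between calls to the robot, and variables do not carry over. Pictures are saved under pics/ and viewed, and the job is handed in when it is done.

Besides the shell and the picture viewer there is one more tool, called as name(argument=value, ...) on one line, values as JSON. arm_command: Moves the arm, as the interface text tells. Its arguments: {"type":"object","properties":{"targets":{"type":"array","items":{"type":"array","items":{"type":"array","items":{"type":"number"}}}},"newtons":{"type":"number"}},"required":["targets"]}

```bash
mkdir -p pics; ls; cat > h.py <<'E'
from cell import *
import numpy as np, cv2
def rot(a):
    a=np.array(a,float)
    return a
def save(c,n):
    cv2.imwrite('pics/'+n,c['img'][:,:,::-1])
E
python3 - <<'E'
from h import *
o=get_obs()
for k,v in o.items(): print(k,np.round(v,4))
for n in ['scene','top']:
    c=read_camera(n); save(c,n+'0.png'); print(n,c['K'],c['origin'],c['attitude'])
    np.savez('/tmp/'+n+'0.npz',**{k:np.array(v) for k,v in c.items()})
    for t in ['plate_mid','ear','seat','slot','airbox','jar_a','cap','brush','pin_left']:
        try: print(t,[(np.round(d['position'],1).tolist(),round(d['conf'],2)) for d in search_frame(t,n)])
        except Exception as e: print(t,e)
E
```

```text
pics
time_s 0.0
qpos [-69.7216  18.4388  -4.0137  83.1761   1.2958  78.5431  -3.2592]
joint_velocities [ 0.0041 -0.0878 -0.0735 -0.0565 -0.001  -0.0289 -0.0938]
effort [ 0.00000e+00 -4.91305e+01 -4.04200e-01 -3.12516e+01 -6.39000e-02
  4.40000e-02  2.00000e-04]
tool_pos [0.2165 0.6122 0.1972]
tool_rot [-1.798873e+02  7.300000e-03  1.605305e+02]
force [-0.3103  0.3907  0.0018]
wrist_torque [-0.0134  0.0208  0.0337]
grip_width 0.0869
scene [[421.1074431    0.         321.93824123]
 [  0.         421.1074431  194.72179494]
 [  0.           0.           1.        ]] [ 1.06389841 -0.45016877  0.73799124] [-136.10307973   -0.93236277   47.42684836]
plate_mid [([363.5, 149.6], 0.84)]
ear []
seat []
slot [([280.9, 181.5], 0.68), ([232.7, 242.8], 0.63)]
airbox [([232.5, 240.3], 0.96)]
jar_a [([424.6, 198.1], 0.77), ([295.9, 295.5], 0.64), ([364.0, 150.1], 0.17)]
cap [([282.1, 180.2], 0.67)]
brush [([357.2, 238.6], 0.98)]
pin_left []
top [[462.02814727   0.         320.95412678]
 [  0.         462.02814727 196.35802278]
 [  0.           0.           1.        ]] [0.43960955 0.00697404 1.13725086] [-172.15261326   -1.20262952  -90.52447695]
plate_mid [([219.6, 230.0], 0.57)]
ear [([220.9, 232.0], 0.72)]
seat [([399.3, 214.5], 0.58)]
slot [([399.7, 213.3], 0.85)]
airbox [([399.5, 217.9], 0.66)]
jar_a [([246.7, 131.4], 0.88), ([398.2, 132.4], 0.6)]
cap [([317.1, 253.8], 0.73)]
brush [([314.0, 152.2], 0.84)]
pin_left []
```

View pics/scene0.png

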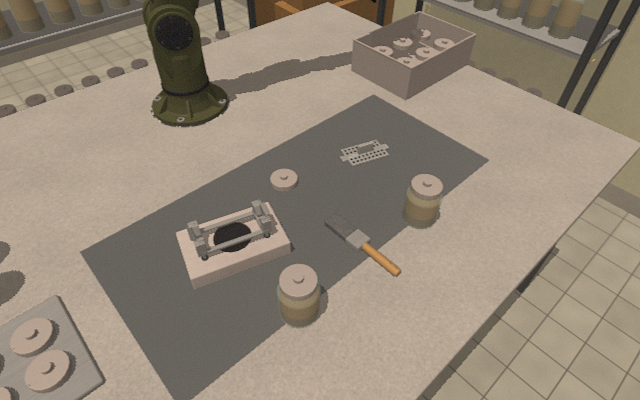

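View pics/top0.png

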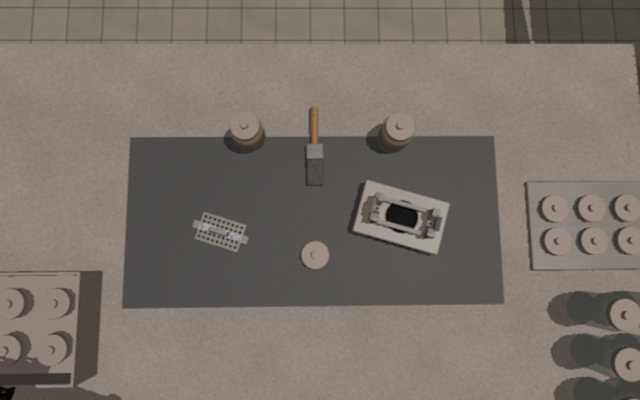

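```bash
cat >> h.py <<'E'
from scipy.spatial.transform import Rotation as R
def cloud(c):
    z=c['z_map'].astype(float); K=c['K']; v,u=np.mgrid[0:z.shape[0],0:z.shape[1]]
    p=np.stack([(u-K[0,2])/K[0,0]*z,(v-K[1,2])/K[1,1]*z,z],-1)
    Rm=R.from_euler('xyz',np.array(c['attitude'],float),degrees=True).as_matrix()
    w=p@Rm.T+np.array(c['origin']); w[z<=0]=np.nan
    return w
def proj(c,P):
    Rm=R.from_euler('xyz',np.array(c['attitude'],float),degrees=True).as_matrix()
    q=(np.atleast_2d(P)-np.array(c['origin']))@Rm; K=c['K']
    return np.stack([q[:,0]/q[:,2]*K[0,0]+K[0,2],q[:,1]/q[:,2]*K[1,1]+K[1,2]],-1)
E
python3 - <<'E'
from h import *
C={n:dict(np.load('/tmp/%s0.npz'%n)) for n in ['scene','top']}
for n in C:
    c=C[n]; w=cloud(c); 
    for nm,(u,v) in ({'top':{'plate':(220,231),'box':(380,235),'hole':(402,216),'cap':(316,255),'jarL':(246,128),'jarR':(399,126),'mat':(280,200),'brush':(315,170)},'scene':{'plate':(364,150),'box':(200,255),'mat':(300,210)}}[n]).items(): print(n,nm,np.round(w[v,u],4))
    # masks
    m=(w[...,2]>0.0025)&(w[...,2]<0.3)
    reg={'plate':((185,205),(255,258)),'box':((345,175),(455,260))} if n=='top' else {'plate':((335,135),(395,168)),'box':((170,195),(297,290))}
    for k,((a,b),(d,e)) in reg.items():
        s=w[b:e,a:d].reshape(-1,3); s=s[~np.isnan(s[:,0])]
        if k=='plate': s=s[s[:,2]>.004]
        else: s=s[s[:,2]>.033]
        print(n,k,len(s), np.round(np.percentile(s[:,2],[5,25,50,75,95,99]),4))
        xy=s[:,:2].astype(np.float32); r=cv2.minAreaRect(xy); print(r, cv2.boxPoints(r).round(4).tolist())
    a=[(185,200,260,265),(345,170,455,260)] if n=='top' else [(330,130,400,175),(165,190,300,295)]
    for i,(x0,y0,x1,y1) in enumerate(a):
        im=c['img'][y0:y1,x0:x1,::-1]; f=800//(x1-x0); f=min(f,600//(y1-y0))
        cv2.imwrite(f'pics/{n}_z{i}.png',cv2.resize(im,None,fx=f,fy=f,interpolation=cv2.INTER_CUBIC))
E
```

```text
scene plate [0.5127 0.224  0.0155]
scene box [ 0.5506 -0.2884  0.0571]
scene mat [ 0.5522 -0.0336  0.0011]
scene plate 844 [0.0044 0.006  0.0073 0.0089 0.033  0.036 ]
((0.5089320540428162, 0.23614120483398438), (0.15639831125736237, 0.14120377600193024), 42.690040588378906) [[0.4036000072956085, 0.23499999940395355], [0.4993000030517578, 0.13120000064373016], [0.614300012588501, 0.23729999363422394], [0.5184999704360962, 0.3411000072956085]]
scene box 5635 [0.0384 0.0405 0.0418 0.061  0.1064 0.1086]
((0.6111049652099609, -0.230770081281662), (0.21008335053920746, 0.27632296085357666), 73.64695739746094) [[0.4490000009536743, -0.29269999265670776], [0.7141000032424927, -0.37049999833106995], [0.7732999920845032, -0.1688999980688095], [0.5080999732017517, -0.09109999984502792]]
top plate [0.5098 0.2228 0.0352]
top box [ 0.497  -0.1568  0.0408]
top hole [ 0.5419 -0.2108  0.0406]
top cap [ 0.4514 -0.0046  0.0256]
top jarL [0.7409 0.1545 0.1059]
top jarR [ 0.7417 -0.1959  0.1157]
top mat [ 0.5879  0.0833 -0.0013]
top brush [ 0.6593 -0.0039  0.018 ]
top plate 1285 [0.0042 0.0052 0.0064 0.008  0.0321 0.0359]
((0.5127488374710083, 0.23009470105171204), (0.1733170598745346, 0.12419314682483673), 88.15425872802734) [[0.4478999972343445, 0.14550000429153442], [0.5720000267028809, 0.14149999618530273], [0.5776000022888184, 0.31470000743865967], [0.45350000262260437, 0.31869998574256897]]
top box 4692 [0.0367 0.0391 0.0409 0.0445 0.0882 0.092 ]
((0.5409873723983765, -0.20807616412639618), (0.21047310531139374, 0.13109302520751953), 73.65010070800781) [[0.44850000739097595, -0.2906000018119812], [0.5742999911308289, -0.32749998569488525], [0.6334999799728394, -0.12549999356269836], [0.5077000260353088, -0.08860000222921371]]
```

```bash
ls pics
```

```text
scene0.png
scene_z0.png
scene_z1.png
top0.png
top_z0.png
top_z1.png
```

View zooms.

View pics/top_z0.png

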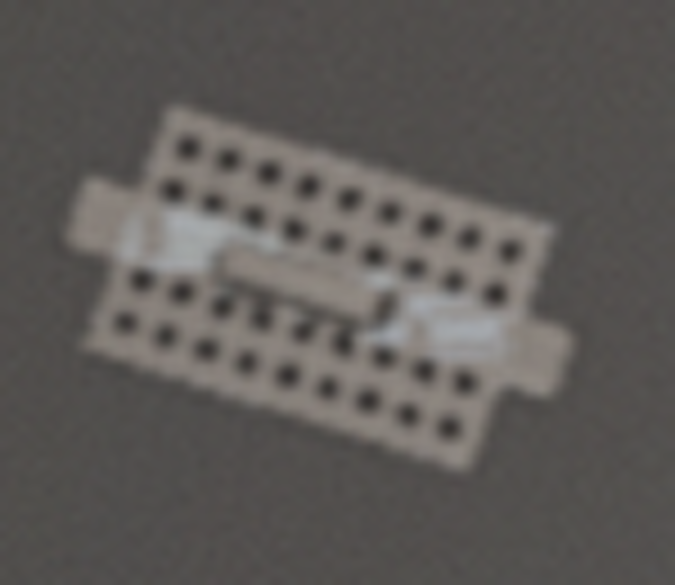

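View pics/top_z1.png

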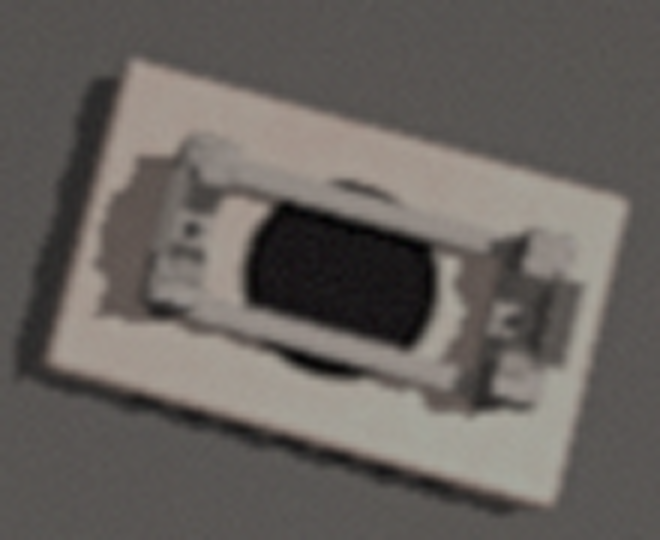

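View pics/scene_z1.png

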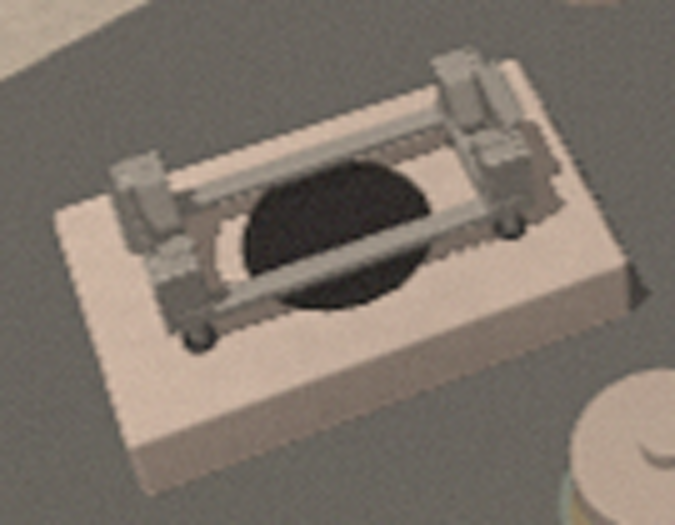

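View pics/scene_z0.png

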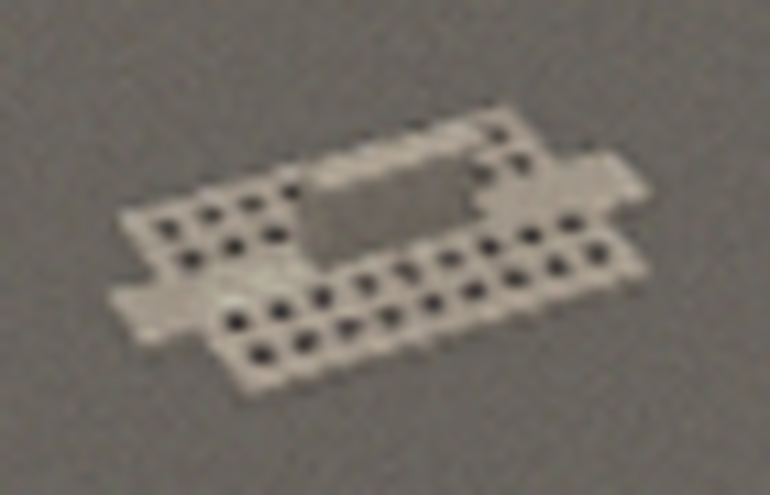

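```bash
python3 - <<'E'
from h import *
C={n:dict(np.load('/tmp/%s0.npz'%n)) for n in ['scene','top']}
# plate: corners
c=C['top']
def unproj(c,px,z):
    Rm=R.from_euler('xyz',np.array(c['attitude'],float),degrees=True).as_matrix();K=c['K'];px=np.atleast_2d(px)
    d=np.stack([(px[:,0]-K[0,2])/K[0,0],(px[:,1]-K[1,2])/K[1,1],np.ones(len(px))],-1)@Rm.T
    o=np.array(c['origin']); return o+d*((z-o[2])/d[:,2])[:,None]
g=cv2.cvtColor(c['img'],cv2.COLOR_RGB2GRAY)
sub=g[200:265,185:260]; m=(sub>105).astype(np.uint8)
m=cv2.morphologyEx(m,cv2.MORPH_CLOSE,np.ones((3,3)))
cs,_=cv2.findContours(m,cv2.RETR_EXTERNAL,cv2.CHAIN_APPROX_NONE); k=max(cs,key=cv2.contourArea)[:,0]+[185,200]
f=np.zeros(g.shape,np.uint8); cv2.fillPoly(f,[k],1); v,u=np.nonzero(f)
P=unproj(c,np.stack([u,v],-1),0.006)[:,:2]; ctr=P.mean(0); q=P-ctr; w,V=np.linalg.eigh(q.T@q); d=V[:,1]
print('plate',ctr,np.degrees(np.arctan2(d[1],d[0])),len(P), np.ptp(q@V,axis=0))
cc=np.array([[172,108],[553,228],[468,468],[85,345]])/9+[185,200]-0.5*0
W=unproj(c,cc,0.006); print(W.mean(0), np.round(W,4).tolist())
for a,b in ((0,1),(3,2)): print(np.degrees(np.arctan2(*(W[a]-W[b])[[1,0]])))
# rib via depth, both cams
for n,(a,b,d,e) in {'top':(185,200,260,265),'scene':(330,130,400,175)}.items():
    s=cloud(C[n])[b:e,a:d].reshape(-1,3); s=s[(s[:,2]>.025)&(s[:,2]<.05)]; print(n,'rib',len(s),s.mean(0), np.median(s[:,2]))
# bracket
yaw=np.radians(-16.35); o=np.array([.541,-.208]); A=np.array([[np.cos(yaw),-np.sin(yaw)],[np.sin(yaw),np.cos(yaw)]])
for n,(a,b,d,e) in {'top':(345,170,455,260),'scene':(165,190,300,295)}.items():
    s=cloud(C[n])[b:e,a:d].reshape(-1,3); s=s[(s[:,2]>.05)]
    l=(s[:,:2]-o)@A
    H=np.full((19,15),np.nan)
    for i in range(19):
        for j in range(15):
            k=(abs(l[:,1]-(90-10*i)/1e3)<.005)&(abs(l[:,0]-(-70+10*j)/1e3)<.005)
            if k.sum()>1: H[i,j]=np.percentile(s[k,2],80)*1e3
    print(n); print('\n'.join(' '.join('  .' if np.isnan(x) else '%3d'%x for x in r) for r in H))
E
```

```text
plate [0.51051755 0.22819173] 72.10553888646145 1390 [0.06946211 0.13857195]
[0.5096133  0.22727215 0.006     ] [[0.5585, 0.2682, 0.006], [0.525, 0.1645, 0.006], [0.4605, 0.1865, 0.006], [0.4944, 0.2899, 0.006]]
72.12310112443319
71.8786900321838
top rib 79 [0.51024443 0.22919379 0.03395727] 0.03406861506259706
scene rib 80 [0.51201642 0.22498084 0.03231876] 0.03316970831117366
top
  .   .   .   .   .   .   .   .   .   .   .   .   .   .   .
  .   .   .   .  87  86  93  93  93  89  87   .   .   .   .
  .   .   .   .  88  89  85  86  86  89  90   .   .   .   .
  .   .   .   .  88  89  83  65  82  90  91   .   .   .   .
  .   .   .   .  60  60   .   .   .  61  61   .   .   .   .
  .   .   .   .  61  61   .   .   .  59  60   .   .   .   .
  .   .   .   .  60  62   .   .   .  59  62   .   .   .   .
  .   .   .   .  61  59   .   .   .  62  60   .   .   .   .
  .   .   .   .  61  62   .   .   .  60  60   .   .   .   .
  .   .   .   .  61  60   .   .   .  61  61   .   .   .   .
  .   .   .   .  61  59   .   .   .  60  61   .   .   .   .
  .   .   .   .  60  60   .   .   .  61  61   .   .   .
[... 870 characters left out ...]
  61   .   .   .  60  61   .   .   .   .
  .   .   .   .  62  61   .   .   .  60  62   .   .   .   .
  .   .   .   .  61  60   .   .   .  60  61   .   .   .   .
  .   .   .   .  61  61   .   .   .  60  61   .   .   .   .
  .   .   .   .  61  61   .   .   .  61  61   .   .   .   .
  .   .   .   .  61  60   .   .   .  60  61   .   .   .   .
  .   .   .   .  61  60   .   .   .  60  61   .   .   .   .
  .   .   .   .  61  61   .   .   .  60  61   .   .   .   .
  .   .   .   .  89  90  82   .   .  90  88   .   .   .   .
  .   .   .   .  90  91  83   .   .  91  89  74   .   .   .
  .   .   .   .  89  89  93  94  94  92  86   .   .   .   .
  .   .   .   .   .   .   .   .   .   .   .   .   .   .   .
```

```bash
cat >> h.py <<'E'
def plan(pos,yaw):
    o=get_obs(); p=np.array(o['tool_pos']); Rm=R.from_euler('xyz',o['tool_rot'],degrees=True)
    T=R.from_euler('xyz',[180,0,yaw],degrees=True)
    print('t',o['time_s'],'pos',np.round(p,4),'rot',np.round(o['tool_rot'],2),'F',np.round(o['force'],2),'grip',o['grip_width'])
    print('shift',np.round(Rm.inv().apply(np.array(pos)-p),4),'turn',np.round((Rm.inv()*T).as_rotvec(degrees=True),2))
E
python3 - <<'E'
from h import *
C={n:dict(np.load('/tmp/%s0.npz'%n)) for n in ['scene','top']}
w=cloud(C['top']); k=(w[...,1]>.3)&(w[...,2]>.03); print(np.nanmin(w[k],0),np.nanmax(w[k],0))
w=cloud(C['scene']); k=(w[...,1]>.35)&(w[...,1]<1)&(w[...,2]>.03)&(w[...,0]>.1)&(w[...,0]<.6)
s=w[k]; print(np.percentile(s,[1,50,99],axis=0))
plan([.51,.2285,.15],72.1)
# bracket centre refinement
yaw=np.radians(-16.35); o=np.array([.541,-.208]); A=np.array([[np.cos(yaw),-np.sin(yaw)],[np.sin(yaw),np.cos(yaw)]])
for n,(a,b,d,e) in {'top':(345,170,455,260),'scene':(165,190,300,295)}.items():
    s=cloud(C[n])[b:e,a:d].reshape(-1,3); l=(s[:,:2]-o)@A
    r=(s[:,2]>.056)&(s[:,2]<.066)&(abs(l[:,1])<.05)
    for sg in (1,-1):
        q=l[r&(l[:,0]*sg>.01)]; x=q[:,0]; pf=np.polyfit(q[:,1],x,1); print(n,'rail',sg,len(x),np.median(x),np.percentile(x,[3,97]),'slope deg',np.degrees(pf[0]))
    h=(s[:,2]>.08); 
    rr=cv2.minAreaRect(s[h][:,:2].astype(np.float32)); print('posts',rr, (np.array(rr[0])-o)@A)
    for sy in(1,-1): 
        q=l[h&(l[:,1]*sy>0)]; print(sy,np.percentile(q,[2,98],axis=0))
    t=(s[:,2]>.038)&(s[:,2]<.0445); rr=cv2.minAreaRect(s[t][:,:2].astype(np.float32)); print('boxtop',rr,(np.array(rr[0])-o)@A)
E
```

```text
[0.17907455 0.50789363 0.03000779] [0.41983414 0.70716438 0.33600935]
[[0.18148944 0.50542849 0.03150109]
 [0.31523901 0.65719912 0.07743427]
 [0.42179556 0.84754164 0.11254419]]
t 1.0 pos [0.2167 0.6129 0.1983] rot [180.     0.   160.53] F [-0.58 -0.05  0.5 ] grip 0.08715610048083941
shift [-0.4047 -0.2646  0.0483] turn [ 0.   -0.   88.43]
top rail 1 180 0.027669314878987293 [0.02302851 0.03289413] slope deg 0.2845547671804645
top rail -1 182 -0.027886195603836945 [-0.03280518 -0.0233189 ] slope deg -0.014102178972804177
posts ((0.5408867001533508, -0.20806166529655457), (0.1631646454334259, 0.06651510298252106), 73.59172821044922) [-9.13589613e-05 -9.10659334e-05]
1 [[-0.03257358  0.05878605]
 [ 0.03186659  0.0806986 ]]
-1 [[-0.03192421 -0.08074778]
 [ 0.03169402 -0.05803769]]
boxtop ((0.5408515930175781, -0.2074306309223175), (0.20909789204597473, 0.12956318259239197), 73.54610443115234) [-0.00030269  0.00050457]
scene rail 1 267 0.029992706543321573 [0.02339023 0.03461203] slope deg -0.11414863698806171
scene rail -1 241 -0.025914855456512124 [-0.03286477 -0.02146945] slope deg 0.047198418895574905
posts ((0.6317271590232849, -0.23670843243598938), (0.16271907091140747, 0.25502389669418335), 73.75836181640625) [ 0.0951397  -0.00200739]
1 [[-0.02697771  0.03036143]
 [ 0.21674611  0.07701962]]
-1 [[-0.03035759 -0.0828486 ]
 [ 0.03394549 -0.0610756 ]]
boxtop ((0.5421445369720459, -0.21101421117782593), (0.20913822948932648, 0.1324913650751114), 73.86962127685547) [ 0.00194676 -0.00257012]
```

arm_command(targets=[[[-0.405,-0.265,0,0,0,88.4,-1],[-0.405,-0.265,0,0,0,88.4,-1],[-0.405,-0.265,0,0,0,88.4,-1],[-0.405,-0.265,0,0,0,88.4,-1],[-0.405,-0.265,0,0,0,88.4,-1],[-0.405,-0.265,0,0,0,88.4,-1],[-0.405,-0.265,0,0,0,88.4,-1],[-0.405,-0.265,0.04,0,0,88.4,-1],[-0.405,-0.265,0.06,0,0,88.4,-1],[-0.405,-0.265,0.08,0,0,88.4,-1]]])

```text
time_s: 2.0
tool_pos: [0.5095, 0.2314, 0.1267]
tool_rot: [179.7, -0.2, 74.1]
force: [1.0, 0.9, -1.5]
grip_width: 0.087
```

arm_command(targets=[[[0,0,0,0,0,0,-1],[0,0,0,0,0,0,-1],[0,0,0,0,0,0,-1],[0,0,0,0,0,0,-1]]])

```text
time_s: 2.4
tool_pos: [0.5061, 0.2353, 0.1262]
tool_rot: [179.9, -0.1, 74.8]
force: [-0.5, 0.8, 0.6]
grip_width: 0.0868
```

```bash
python3 -c "
from h import *
plan([.511,.2278,.012],72.1)"
```

```text
t 2.4 pos [0.5061 0.2353 0.1262] rot [ 1.7994e+02 -1.2000e-01  7.4770e+01] F [-0.51  0.75  0.55] grip 0.08677700459326006
shift [-0.0062  0.0066  0.1142] turn [ 0.06 -0.12  2.67]
```

arm_command(targets=[[[-0.006,0.0065,0.03,0,0,2.7,-1],[-0.006,0.0065,0.06,0,0,2.7,-1],[-0.006,0.0065,0.08,0,0,2.7,-1],[-0.006,0.0065,0.08,0,0,2.7,-1],[-0.006,0.0065,0.08,0,0,2.7,-1]]])

```text
time_s: 2.9
tool_pos: [0.511, 0.227, 0.046]
tool_rot: [180.0, -0.1, 72.0]
force: [-0.5, 0.2, 0.8]
grip_width: 0.0872
```

```bash
python3 -c "
from h import *
plan([.511,.2278,.012],72.1)
c=read_camera('top');save(c,'top1.png')
im=c['img'][170:290,160:280,::-1]; cv2.imwrite('pics/top1z.png',cv2.resize(im,None,fx=5,fy=5,interpolation=cv2.INTER_CUBIC))
c=read_camera('scene');im=c['img'][80:200,300:460,::-1]; cv2.imwrite('pics/sc1z.png',cv2.resize(im,None,fx=5,fy=5,interpolation=cv2.INTER_CUBIC))"
```

```text
t 2.9 pos [0.511 0.227 0.046] rot [ 1.7996e+02 -6.0000e-02  7.1980e+01] F [-0.51  0.22  0.81] grip 0.08723822477723722
shift [ 0.0007 -0.0003  0.034 ] turn [ 0.04 -0.06 -0.12]
```

View pics/sc1z.png

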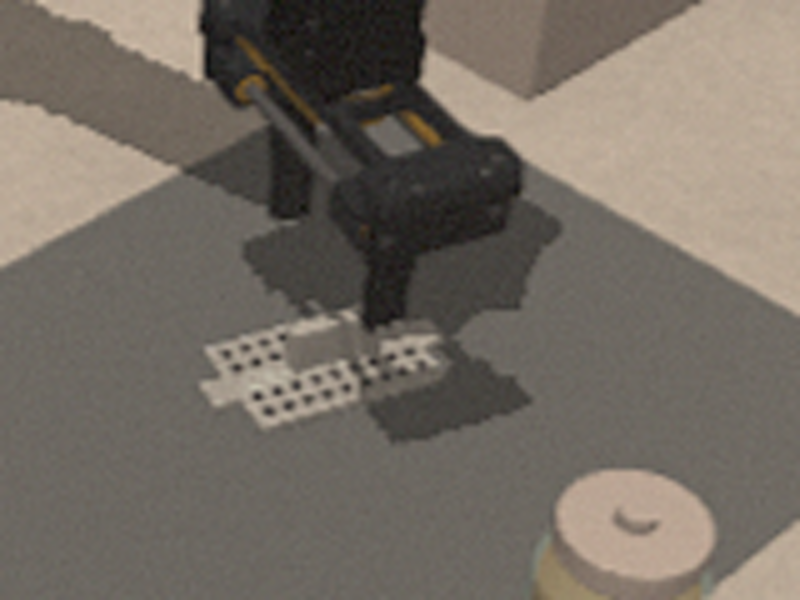

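arm_command(targets=[[[0.001,0,0.015,0,0,0,-1],[0.001,0,0.025,0,0,0,-1],[0.001,0,0.033,0,0,0,-1],[0.001,0,0.034,0,0,0,-1],[0.001,0,0.034,0,0,0,-1]]])

```text
time_s: 3.5
tool_pos: [0.5108, 0.2265, 0.0105]
tool_rot: [-180.0, 0.0, 71.9]
force: [0.1, -0.0, 0.6]
grip_width: 0.087
```

```bash
python3 -c "
from h import *
plan([.511,.2278,.0085],72.1)
c=read_camera('scene');save(c,'s2.png');im=c['img'][80:200,300:460,::-1]; cv2.imwrite('pics/sc2z.png',cv2.resize(im,None,fx=5,fy=5,interpolation=cv2.INTER_CUBIC))"
```

```text
t 3.5 pos [0.5108 0.2265 0.0105] rot [-1.7997e+02  5.0000e-02  7.1880e+01] F [ 0.11 -0.02  0.63] grip 0.08701153599731148
shift [ 0.0013 -0.0002  0.002 ] turn [-0.03  0.05 -0.22]
```

View pics/sc2z.png

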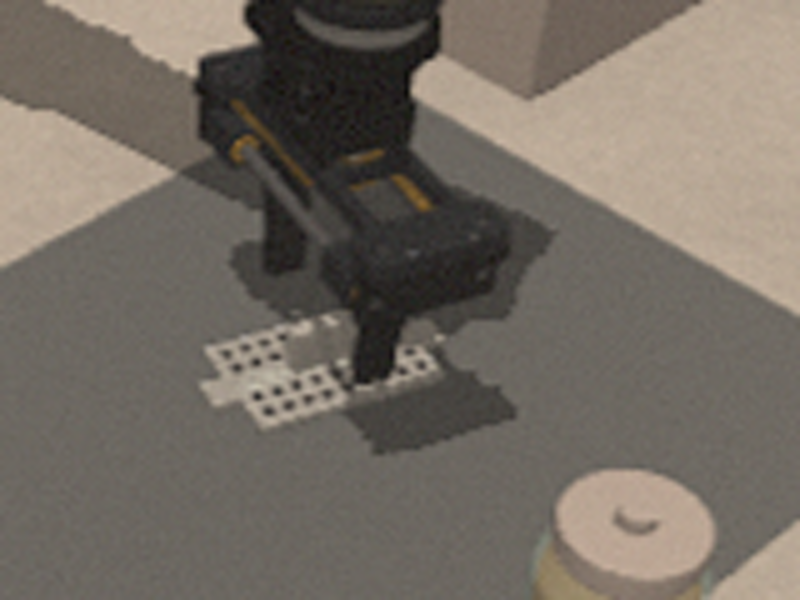

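arm_command(targets=[[[0.001,0,0.0025,0,0,0,-1],[0.001,0,0.0025,0,0,0,1],[0.001,0,0.0025,0,0,0,1],[0.001,0,0.0025,0,0,0,1],[0.001,0,0.0025,0,0,0,1],[0.001,0,0.0025,0,0,0,1],[0.001,0,0.0025,0,0,0,1],[0.001,0,0.0025,0,0,0,1]]], newtons=40)

```text
time_s: 4.35
tool_pos: [0.5114, 0.2278, 0.0085]
tool_rot: [180.0, -0.0, 71.9]
force: [-0.0, 0.1, -0.2]
grip_width: 0.0391
```

```bash
python3 -c "
from h import *
plan([.511,.2278,.0085],72.1)"
```

```text
t 4.35 pos [0.5114 0.2278 0.0085] rot [ 1.800e+02 -1.000e-02  7.189e+01] F [-0.01  0.15 -0.15] grip 0.03909879236632946
shift [-0.0001 -0.0004  0.    ] turn [ 0.   -0.01 -0.21]
```

arm_command(targets=[[[0,0,0,0,0,0,1],[0,0,0,0,0,0,1],[0,0,0,0,0,0,1],[0,0,0,0,0,0,1],[0,0,0,0,0,0,1],[0,0,0,0,0,0,1]]])

```text
time_s: 4.95
tool_pos: [0.5113, 0.2278, 0.0085]
tool_rot: [-180.0, 0.0, 71.9]
force: [-0.9, -0.9, -0.3]
grip_width: 0.0075
```

```bash
python3 -c "
from h import *
plan([.511,.2278,.0085],72.1)"
```

```text
t 4.95 pos [0.5113 0.2278 0.0085] rot [-179.99    0.     71.89] F [-0.92 -0.95 -0.31] grip 0.007481252703213243
shift [-0.0001 -0.0003  0.    ] turn [-0.01  0.   -0.21]
```

arm_command(targets=[[[0,0,0,0,0,0,1],[0,0,0,0,0,0,1],[0,0,0,0,0,0,1]]])

```text
time_s: 5.25
tool_pos: [0.5113, 0.2278, 0.0085]
tool_rot: [-180.0, 0.0, 71.9]
force: [-0.2, -0.3, 0.5]
grip_width: 0.0073
```

```bash
python3 -c "
from h import *
plan([.511,.2278,.0085],72.1)
c=read_camera('scene');im=c['img'][80:200,300:460,::-1]; cv2.imwrite('pics/sc3z.png',cv2.resize(im,None,fx=5,fy=5,interpolation=cv2.INTER_CUBIC))"
```

```text
t 5.25 pos [0.5113 0.2278 0.0085] rot [-179.99    0.     71.89] F [-0.25 -0.34  0.55] grip 0.007301411696176593
shift [-0.0001 -0.0003  0.    ] turn [-0.01  0.   -0.21]
```

View pics/sc3z.png

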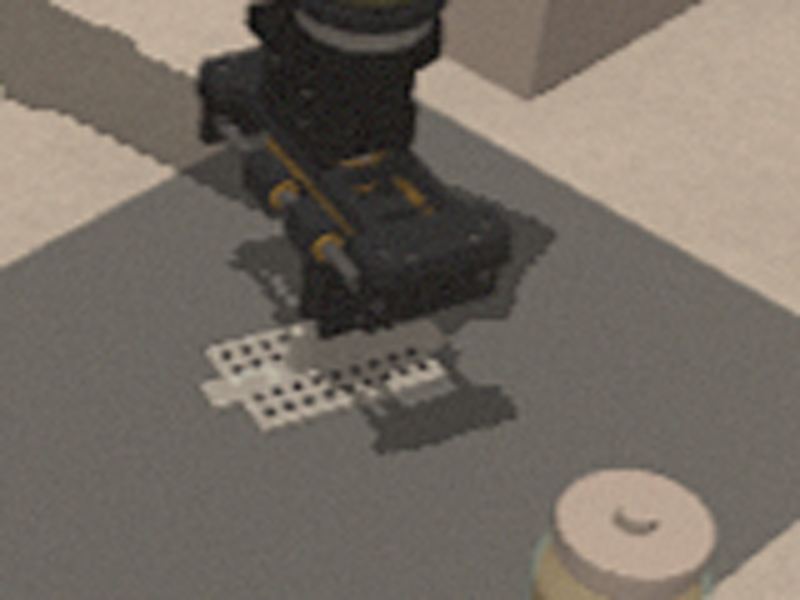

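```bash
python3 -c "
from h import *
c=read_camera('scene');im=c['img'][130:170,340:400,::-1]; cv2.imwrite('pics/sc4z.png',cv2.resize(im,None,fx=13,fy=13,interpolation=cv2.INTER_NEAREST))
w=cloud(c)
for P in ([.5113,.2278,.0085],[.5113,.2278,.034],[.5113,.2278,.05]): print(proj(c,P))
for v in range(138,164,2): print(v,[tuple((w[v,u]*1000).round().astype(int)) for u in range(362,380,4)])
"
```

```text
[[364.34951461 151.16442941]]
[[365.20979207 143.7291495 ]]
[[365.764282   138.93675636]]
138 [(np.int64(503), np.int64(222), np.int64(51)), (np.int64(521), np.int64(217), np.int64(65)), (np.int64(525), np.int64(227), np.int64(62)), (np.int64(588), np.int64(163), np.int64(133)), (np.int64(592), np.int64(173), np.int64(130))]
140 [(np.int64(506), np.int64(220), np.int64(47)), (np.int64(521), np.int64(217), np.int64(58)), (np.int64(525), np.int64(229), np.int64(54)), (np.int64(584), np.int64(169), np.int64(121)), (np.int64(588), np.int64(179), np.int64(118))]
142 [(np.int64(507), np.int64(219), np.int64(42)), (np.int64(521), np.int64(219), np.int64(50)), (np.int64(574), np.int64(168), np.int64(110)), (np.int64(582), np.int64(173), np.int64(112)), (np.int64(588), np.int64(181), np.int64(111))]
144 [(np.int64(508), np.int64(219), np.int64(36)), (np.int64(523), np.int64(217), np.int64(46)), (np.int64(577), np.int64(165), np.int64(107)), (np.int64(585), np.int64(170), np.int64(110)), (np.int64(587), np.int64(183), np.int64(103))]
146 [(np.int64(513), np.int64(214), np.int64(35)), (np.int64
[... 1321 characters left out ...]
nt64(7))]
158 [(np.int64(525), np.int64(205), np.int64(6)), (np.int64(532), np.int64(212), np.int64(7)), (np.int64(540), np.int64(219), np.int64(9)), (np.int64(546), np.int64(228), np.int64(7)), (np.int64(551), np.int64(238), np.int64(4))]
160 [(np.int64(532), np.int64(197), np.int64(8)), (np.int64(538), np.int64(207), np.int64(7)), (np.int64(546), np.int64(213), np.int64(8)), (np.int64(550), np.int64(225), np.int64(4)), (np.int64(553), np.int64(237), np.int64(-1))]
162 [(np.int64(537), np.int64(192), np.int64(8)), (np.int64(540), np.int64(204), np.int64(3)), (np.int64(548), np.int64(212), np.int64(3)), (np.int64(554), np.int64(221), np.int64(2)), (np.int64(560), np.int64(229), np.int64(2))]
```

View pics/sc4z.png

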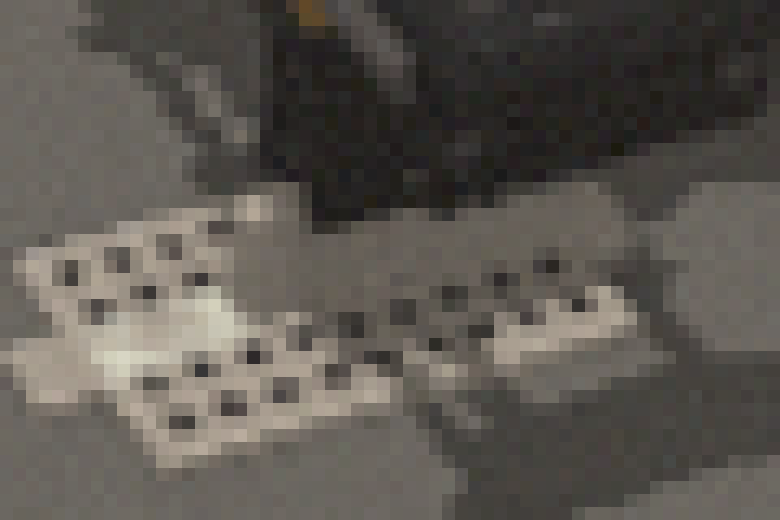

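```bash
python3 -c "
from h import *
c=read_camera('scene')
T=np.array([.5108,.2265]); a=np.radians(-18.1); ex=np.array([np.cos(a),np.sin(a)]); ey=np.array([-ex[1],ex[0]])
for z in (.0105,.03,.04):
  for d in (.0435,.0585):
    for s in (-.0095,.0095):
      p=T+ex*d+ey*s; q=proj(c,[*p,z])[0]; print(z,d,s,np.round(p,3),(q-[300,80])*5)
o=get_obs(); print(o['grip_width'],o['time_s'])
c=read_camera('top'); im=c['img'][170:290,160:280,::-1]; cv2.imwrite('pics/top4z.png',cv2.resize(im,None,fx=5,fy=5,interpolation=cv2.INTER_CUBIC))
"
```

```text
0.0105 0.0435 -0.0095 [0.549 0.204] [343.50881335 407.99267505]
0.0105 0.0435 0.0095 [0.555 0.222] [375.3724858  398.37076911]
0.0105 0.0585 -0.0095 [0.563 0.199] [357.57767316 425.76997759]
0.0105 0.0585 0.0095 [0.569 0.217] [389.64257388 415.97309988]
0.03 0.0435 -0.0095 [0.549 0.204] [347.16468528 379.51698726]
0.03 0.0435 0.0095 [0.555 0.222] [379.421172   369.91899745]
0.03 0.0585 -0.0095 [0.563 0.199] [361.44998107 397.27776571]
0.03 0.0585 0.0095 [0.569 0.217] [393.91260693 387.50281811]
0.04 0.0435 -0.0095 [0.549 0.204] [349.0765902  364.62510694]
0.04 0.0435 0.0095 [0.555 0.222] [381.53829093 355.04113803]
0.04 0.0585 -0.0095 [0.563 0.199] [363.47542178 382.37469305]
0.04 0.0585 0.0095 [0.569 0.217] [396.1458497  372.61275742]
0.007273815248852465 5.4
```

View pics/top4z.png

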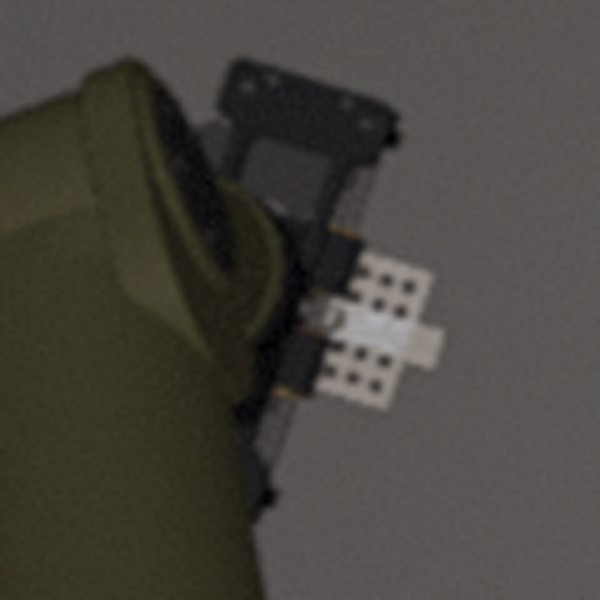

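arm_command(targets=[[[0,0,-0.01,0,0,0,1],[0,0,-0.02,0,0,0,1],[0,0,-0.03,0,0,0,1],[0,0,-0.03,0,0,0,1],[0,0,-0.03,0,0,0,1]]])

```text
time_s: 5.95
tool_pos: [0.5118, 0.2279, 0.0391]
tool_rot: [180.0, -0.1, 71.9]
force: [-1.1, 0.5, -2.2]
grip_width: 0.0072
```

```bash
python3 -c "
from h import *
plan([.511,.2278,.0385],72.1)
c=read_camera('scene');im=c['img'][110:180,320:420,::-1]; cv2.imwrite('pics/sc5z.png',cv2.resize(im,None,fx=8,fy=8,interpolation=cv2.INTER_CUBIC))"
```

```text
t 5.95 pos [0.5118 0.2279 0.0391] rot [ 1.7996e+02 -6.0000e-02  7.1890e+01] F [-1.14  0.54 -2.2 ] grip 0.007203533733561133
shift [-0.0004 -0.0007  0.0006] turn [ 0.04 -0.06 -0.21]
```

View pics/sc5z.png

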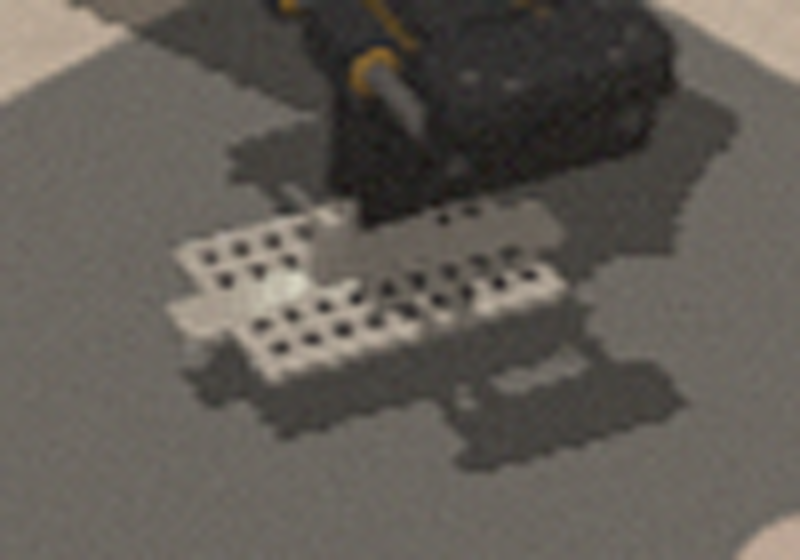

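```bash
python3 -c "
from h import *
plan([.5118,.2279,.13],71.9)
plan([.5415,-.2085,.13],73.6)"
```

```text
t 6.0 pos [0.5113 0.2277 0.0386] rot [ 1.800e+02 -1.000e-02  7.189e+01] F [-0.52 -0.14 -2.32] grip 0.007414689232066003
shift [ 0.0003  0.0004 -0.0914] turn [ 0.   -0.01 -0.01]
t 6.0 pos [0.5113 0.2277 0.0386] rot [ 1.800e+02 -1.000e-02  7.189e+01] F [-0.52 -0.14 -2.32] grip 0.007414689232066003
shift [-0.4052  0.1643 -0.0915] turn [ 0.   -0.01 -1.71]
```

arm_command(targets=[[[0,0,-0.03,0,0,0,1],[0,0,-0.065,0,0,0,1],[0,0,-0.0915,0,0,0,1],[-0.02,0.008,-0.0915,0,0,-0.2,1],[-0.05,0.02,-0.0915,0,0,-0.4,1],[-0.085,0.034,-0.0915,0,0,-0.6,1],[-0.12,0.049,-0.0915,0,0,-0.8,1],[-0.155,0.063,-0.0915,0,0,-1,1],[-0.19,0.077,-0.0915,0,0,-1.2,1],[-0.225,0.091,-0.0915,0,0,-1.4,1]]], newtons=60)

```text
time_s: 7.0
tool_pos: [0.528, -0.0159, 0.1302]
tool_rot: [180.0, -0.0, 73.3]
force: [0.5, -0.7, -0.7]
grip_width: 0.0004
```

arm_command(targets=[[[-0.035,0.014,0,0,0,-0.2,1],[-0.07,0.028,0,0,0,-0.3,1],[-0.105,0.043,0,0,0,-0.3,1],[-0.14,0.057,0,0,0,-0.3,1],[-0.165,0.067,0,0,0,-0.3,1],[-0.18,0.073,0,0,0,-0.3,1],[-0.18,0.073,0,0,0,-0.3,1],[-0.18,0.073,0,0,0,-0.3,1]]])

```text
time_s: 7.8
tool_pos: [0.546, -0.2072, 0.1298]
tool_rot: [-180.0, -0.0, 73.6]
force: [-0.1, 0.1, -0.1]
grip_width: 0.0002
```

```bash
python3 -c "
from h import *
plan([.5415,-.2085,.115],73.6)
for n,(x0,y0,x1,y1) in {'scene':(150,150,310,290),'top':(330,150,470,270)}.items():
  c=read_camera(n);np.savez('/tmp/%s1.npz'%n,**{k:np.array(v) for k,v in c.items()});im=c['img'][y0:y1,x0:x1,::-1]; cv2.imwrite('pics/%s6z.png'%n,cv2.resize(im,None,fx=4,fy=4,interpolation=cv2.INTER_CUBIC))"
```

```text
t 7.8 pos [ 0.546  -0.2072  0.1298] rot [-1.7996e+02 -3.0000e-02  7.3580e+01] F [-0.14  0.06 -0.07] grip 0.00023751535459603447
shift [-0.0026 -0.004   0.0148] turn [-0.04 -0.03 -0.02]
```

View pics/scene6z.png

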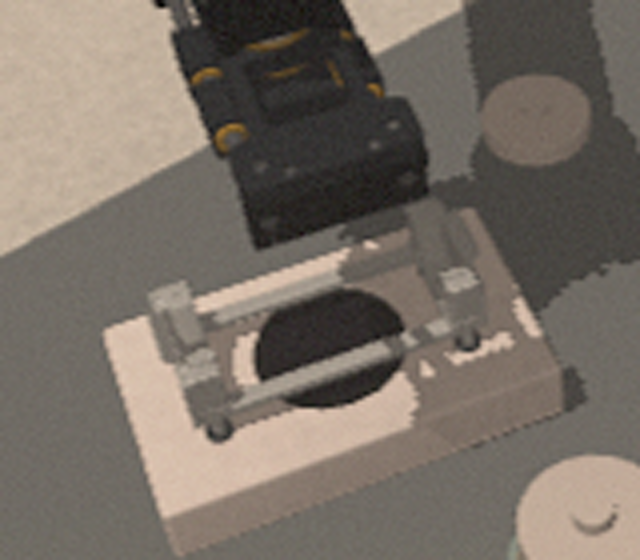

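View pics/top6z.png

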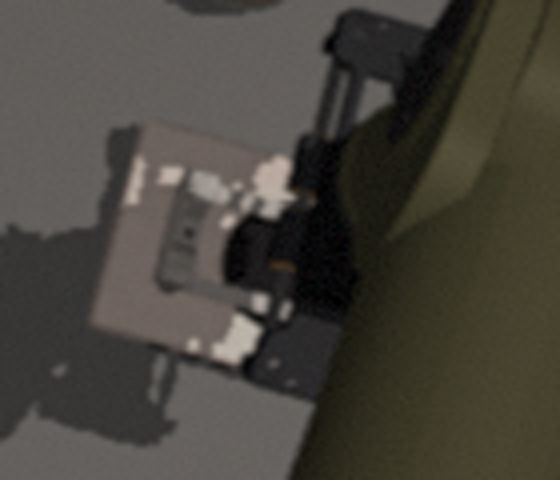

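```bash
python3 -c "
from h import *
for n in ['scene','top']:
  c=dict(np.load('/tmp/%s1.npz'%n)); save(c,n+'7.png')
  for z in (.13,.15,.17): print(n,z,proj(c,[.546,-.2072,z]))
  search=None
"
```

```text
scene 0.13 [[228.18862877 208.3187371 ]]
scene 0.15 [[226.6713742  201.26550913]]
scene 0.17 [[225.09846171 193.95354541]]
top 0.13 [[408.19746986 210.34109117]]
top 0.15 [[410.12531259 209.35374441]]
top 0.17 [[412.13131144 208.3263699 ]]
```

View pics/scene7.png

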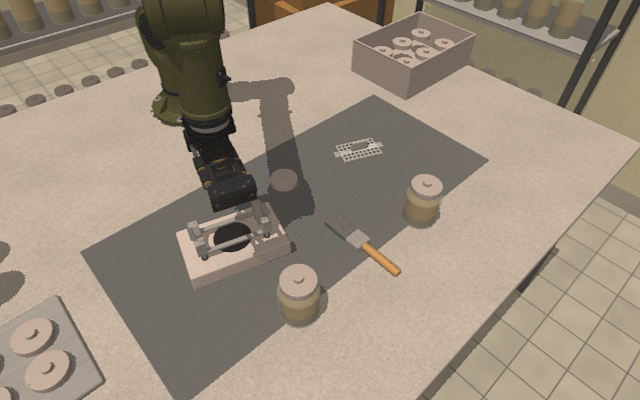

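View pics/top7.png

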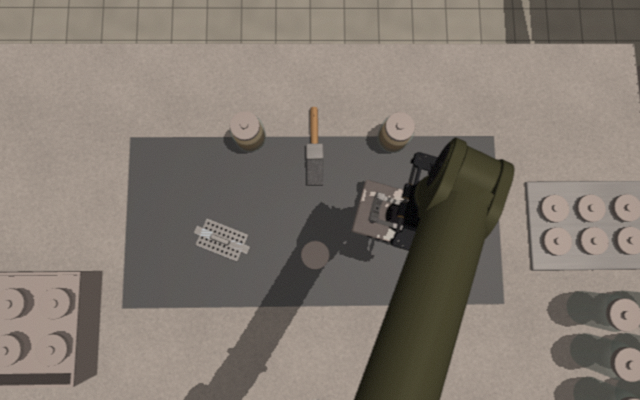

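```bash
cat >> h.py <<'E'
def unproj(c,px,z):
    Rm=R.from_euler('xyz',np.array(c['attitude'],float),degrees=True).as_matrix();K=c['K'];px=np.atleast_2d(px)
    d=np.stack([(px[:,0]-K[0,2])/K[0,0],(px[:,1]-K[1,2])/K[1,1],np.ones(len(px))],-1)@Rm.T
    o=np.array(c['origin']); return o+d*((z-o[2])/d[:,2])[:,None]
def platefit(c,box,z=0.006,th=105):
    x0,y0,x1,y1=box
    g=cv2.cvtColor(c['img'],cv2.COLOR_RGB2GRAY)
    m=(g[y0:y1,x0:x1]>th).astype(np.uint8); m=cv2.morphologyEx(m,cv2.MORPH_CLOSE,np.ones((3,3)))
    cs,_=cv2.findContours(m,cv2.RETR_EXTERNAL,cv2.CHAIN_APPROX_NONE); k=max(cs,key=cv2.contourArea)[:,0]+[x0,y0]
    f=np.zeros(g.shape,np.uint8); cv2.fillPoly(f,[k],1); v,u=np.nonzero(f)
    P=unproj(c,np.stack([u,v],-1),z)[:,:2]; ctr=P.mean(0); q=P-ctr; w,V=np.linalg.eigh(q.T@q); d=V[:,1]
    print('plate',ctr,np.degrees(np.arctan2(d[1],d[0])),len(P), np.ptp(q@V,axis=0))
E
python3 - <<'E'
from h import *
c=dict(np.load('/tmp/top1.npz')); platefit(c,(185,205,260,270))
im=c['img'][200:275,185:260,::-1]; cv2.imwrite('pics/top8z.png',cv2.resize(im,None,fx=8,fy=8,interpolation=cv2.INTER_CUBIC))
w=cloud(c)[205:270,185:260].reshape(-1,3); s=w[w[:,2]>.025]; print(s.mean(0),len(s))
s=w[(w[:,2]>.004)]; print('heights',np.percentile(s[:,2],[5,25,50,75,95]))
c=dict(np.load('/tmp/scene1.npz')); w=cloud(c)[133:168,328:392].reshape(-1,3); s=w[w[:,2]>.025]; print(s.mean(0),len(s))
im=c['img'][125:175,320:400,::-1]; cv2.imwrite('pics/sc8z.png',cv2.resize(im,None,fx=8,fy=8,interpolation=cv2.INTER_CUBIC))
plan([.51,.22,.15],72)
E
```

```text
plate [0.49131954 0.22454038] 68.28484402731901 1466 [0.07191577 0.14149683]
[0.49109557 0.22544166 0.03321137] 78
heights [0.0042068  0.00507102 0.00631117 0.00770246 0.03056532]
[0.49319558 0.22163077 0.03213783] 82
t 7.9 pos [ 0.5464 -0.2059  0.1298] rot [-1.7997e+02 -6.0000e-02  7.3710e+01] F [-0.63 -1.22 -0.42] grip 0.0005382571526610283
shift [ 0.3986 -0.1544 -0.0197] turn [-0.03 -0.06  1.71]
```

View pics/top8z.png

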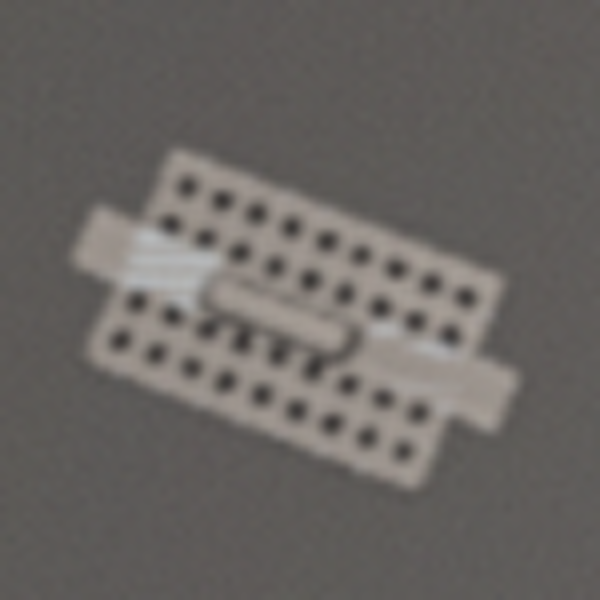

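View pics/sc8z.png

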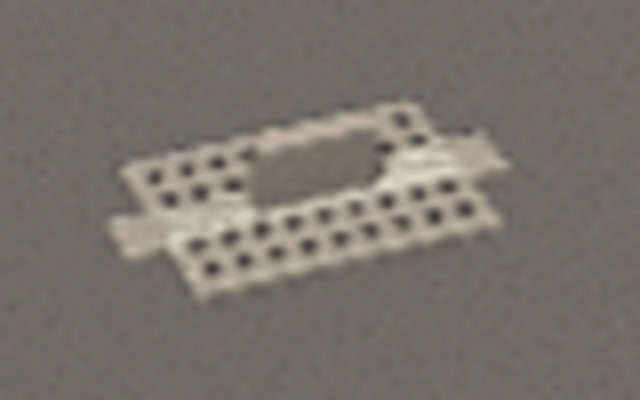

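arm_command(targets=[[[0.03,-0.012,-0.02,0,0,0.5,1],[0.075,-0.029,-0.02,0,0,1,1],[0.12,-0.046,-0.02,0,0,1.7,0],[0.165,-0.064,-0.02,0,0,1.7,0],[0.21,-0.081,-0.02,0,0,1.7,-1],[0.255,-0.099,-0.02,0,0,1.7,-1],[0.3,-0.116,-0.02,0,0,1.7,-1],[0.345,-0.134,-0.02,0,0,1.7,-1],[0.38,-0.147,-0.02,0,0,1.7,-1],[0.398,-0.154,-0.02,0,0,1.7,-1]]])

```text
time_s: 8.9
tool_pos: [0.5085, 0.2238, 0.15]
tool_rot: [-179.9, -0.1, 72.4]
force: [-0.5, 0.1, -0.2]
grip_width: 0.0565
```

arm_command(targets=[[[0,0,0,0,0,0,-1],[0,0,0,0,0,0,-1],[0,0,0,0,0,0,-1],[0,0,0,0,0,0,-1],[0,0,0,0,0,0,-1]]])

```text
time_s: 9.4
tool_pos: [0.5112, 0.2163, 0.1502]
tool_rot: [180.0, -0.0, 71.8]
force: [-0.4, -0.2, 0.6]
grip_width: 0.0861
```

```bash
python3 - <<'E'
from h import *
plan([.491,.2238,.08],68.4)
o=get_obs(); p=np.array(o['tool_pos'])
c=read_camera('scene'); w=cloud(c)
im=c['img'][60:180,300:460,::-1]; cv2.imwrite('pics/sc9z.png',cv2.resize(im,None,fx=5,fy=5,interpolation=cv2.INTER_CUBIC))
# finger points: in tool frame
Rm=R.from_euler('xyz',o['tool_rot'],degrees=True)
l=Rm.inv().apply((w.reshape(-1,3)-p)); ok=~np.isnan(l[:,0])&(abs(l[:,0])<.012)&(abs(l[:,1])<.07)&(l[:,2]<.04)&(l[:,2]>-.15)
l=l[ok]; 
for a in np.arange(-.065,.066,.01):
    q=l[abs(l[:,1]-a)<.005]; print(round(a,3),len(q), np.round(np.sort(q[:,2])[-6:]*1000) if len(q) else '')
print(proj(c,p),[ ((proj(c,p+Rm.apply([0,y,0]))-[300,60])*5).round().tolist() for y in (-.0585,-.0435,.0435,.0585)])
E
```

```text
t 9.4 pos [0.5112 0.2163 0.1502] rot [ 1.7999e+02 -1.0000e-02  7.1780e+01] F [-0.42 -0.23  0.63] grip 0.08609516836074299
shift [ 0.0008 -0.0215  0.0702] turn [ 0.01 -0.01  3.38]
-0.065 0 
-0.055 14 [-74. -64. -57. -52. -36. -29.]
-0.045 182 [-26. -26. -26. -25. -25. -25.]
-0.035 0 
-0.025 0 
-0.015 0 
-0.005 0 
0.005 2 [-135. -130.]
0.015 66 [-125. -125. -125. -124. -122. -122.]
0.025 47 [-130. -130. -129. -128. -127. -127.]
0.035 0 
0.045 13 [-45. -42. -40. -36. -34. -29.]
0.055 129 [-28. -28. -28. -28. -27. -27.]
0.065 16 [-138. -138. -137. -137. -137. -137.]
[[366.24985788 108.24892447]] [[[275.0, 179.0]], [[289.0, 195.0]], [[375.0, 290.0]], [[391.0, 308.0]]]
```

View pics/sc9z.png

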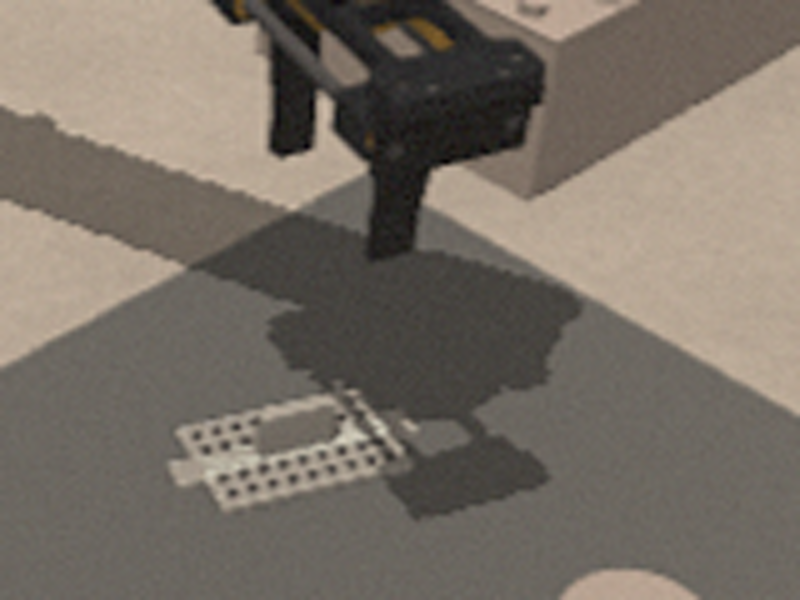

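```bash
python3 - <<'E'
from h import *
o=get_obs(); p=np.array(o['tool_pos']); Rm=R.from_euler('xyz',o['tool_rot'],degrees=True)
for n in ('scene','top'):
    c=read_camera(n); w=cloud(c)
    l=Rm.inv().apply((w.reshape(-1,3)-p)); ok=~np.isnan(l[:,0])&(abs(l[:,0])<.03)&(abs(l[:,1])<.07)&(l[:,2]<.04)&(l[:,2]>-.06)
    l=l[ok]
    for sg in (1,-1):
        q=l[l[:,1]*sg>.03]; print(n,sg,len(q))
        if len(q)>5: print(np.round(np.percentile(q,[2,10,50,90,98],axis=0)*1000,1))
E
```

```text
scene 1 121
[[-13.1  44.6 -59.6]
 [-12.4  48.7 -56.8]
 [ -4.1  52.2 -42.1]
 [  7.5  54.5 -29.8]
 [  9.3  55.6 -26.7]]
scene -1 117
[[-12.7 -51.  -59.4]
 [-12.1 -48.4 -56.1]
 [ -4.4 -43.8 -42.6]
 [  5.8 -41.8 -29.3]
 [  7.6 -40.8 -26.1]]
top 1 11
[[ -9.5  42.7 -53.4]
 [ -9.2  42.8 -51.7]
 [ -8.1  43.6 -46.3]
 [  9.3  47.9 -30.1]
 [  9.8  48.7 -27.5]]
top -1 7
[[-10.4 -49.3 -56.1]
 [ -9.6 -49.  -54.8]
 [ -8.9 -47.  -48.6]
 [ -6.7 -44.5 -40.1]
 [ -4.9 -44.  -33.4]]
```

```bash
python3 - <<'E'
from h import *
plan([.4914,.2246,.03],68.3)
E
```

```text
t 9.55 pos [0.511  0.217  0.1501] rot [ 1.800e+02 -1.000e-02  7.184e+01] F [0.91 1.19 0.05] grip 0.08723887498149262
shift [ 0.0011 -0.021   0.1201] turn [ 0.   -0.01  3.54]
```

arm_command(targets=[[[0.001,-0.021,0.02,0,0,3.5,-1],[0.001,-0.021,0.05,0,0,3.5,-1],[0.001,-0.021,0.085,0,0,3.5,-1],[0.001,-0.021,0.11,0,0,3.5,-1],[0.001,-0.021,0.12,0,0,3.5,-1],[0.001,-0.021,0.12,0,0,3.5,-1],[0.001,-0.021,0.12,0,0,3.5,-1]]])

```text
time_s: 10.25
tool_pos: [0.4922, 0.2253, 0.0312]
tool_rot: [179.9, -0.1, 68.4]
force: [0.2, -0.3, 0.6]
grip_width: 0.0866
```

```bash
python3 - <<'E'
from h import *
plan([.4914,.2246,-.005],68.3)
o=get_obs(); p=np.array(o['tool_pos']); Rm=R.from_euler('xyz',o['tool_rot'],degrees=True)
c=read_camera('scene'); w=cloud(c)
l=Rm.inv().apply((w.reshape(-1,3)-p)); ok=~np.isnan(l[:,0])&(abs(l[:,0])<.03)&(abs(l[:,1])<.07)&(l[:,2]<.005)&(l[:,2]>-.06)&(w.reshape(-1,3)[:,2]>.038)
l=l[ok]
for sg in (1,-1):
    q=l[l[:,1]*sg>.03]; print(sg,len(q)); print(np.round(np.percentile(q,[2,10,50,90,98],axis=0)*1000,1))
im=c['img'][80:180,300:460,::-1]; cv2.imwrite('pics/sc10z.png',cv2.resize(im,None,fx=5,fy=5,interpolation=cv2.INTER_CUBIC))
c=read_camera('top'); im=c['img'][170:290,160:280,::-1]; cv2.imwrite('pics/top10z.png',cv2.resize(im,None,fx=5,fy=5,interpolation=cv2.INTER_CUBIC))
E
```

```text
t 10.25 pos [0.4922 0.2253 0.0312] rot [ 1.7993e+02 -8.0000e-02  6.8370e+01] F [ 0.21 -0.25  0.57] grip 0.08657240178940208
shift [-0.001  -0.0005  0.0362] turn [ 0.07 -0.08  0.07]
1 89
[[-12.6  44.7 -58.9]
 [-11.7  49.4 -55.8]
 [ -3.4  52.5 -42.5]
 [  7.4  55.2 -29.1]
 [  9.1  55.8 -26.2]]
-1 83
[[-12.9 -51.7 -59.3]
 [-11.8 -48.9 -56. ]
 [ -5.9 -44.6 -39.4]
 [  4.8 -41.6 -27.8]
 [  8.8 -40.5 -26. ]]
```

View pics/sc10z.png

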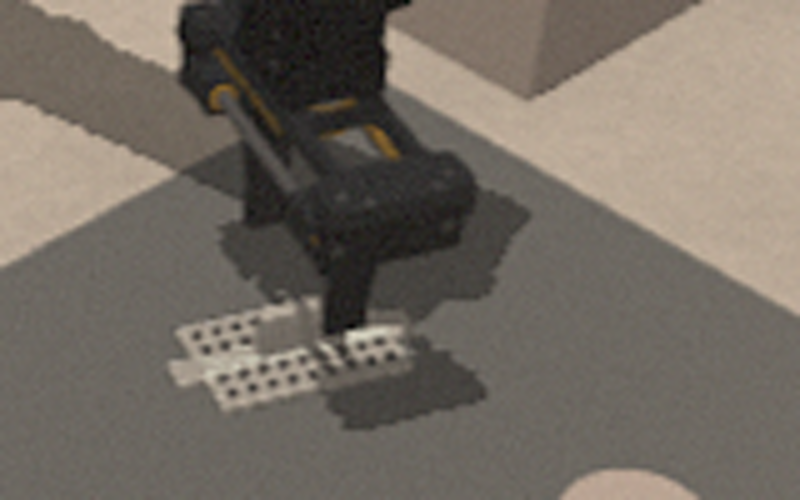

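View pics/top10z.png

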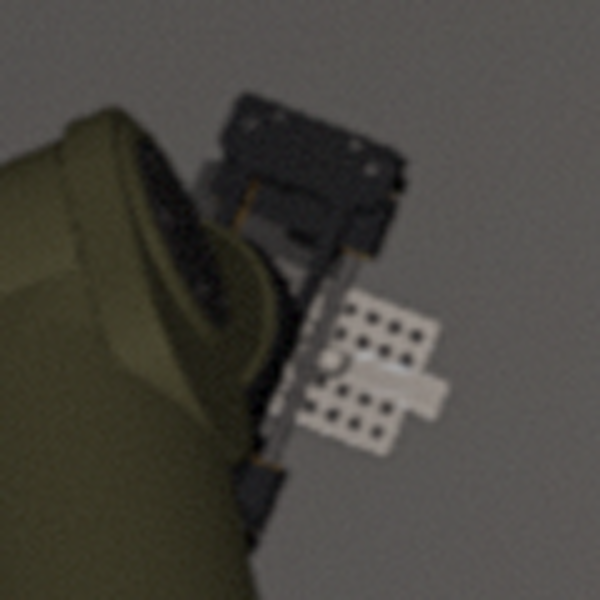

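arm_command(targets=[[[-0.001,0,0.015,0,0,0,-1],[-0.001,0,0.03,0,0,0,-1],[-0.001,0,0.038,0,0,0,-1],[-0.001,0,0.041,0,0,0,-1],[-0.001,0,0.041,0,0,0,-1]]])

```text
time_s: 10.85
tool_pos: [0.4906, 0.2239, -0.0113]
tool_rot: [-180.0, 0.0, 68.4]
force: [0.0, -0.2, 0.4]
grip_width: 0.0872
```

arm_command(targets=[[[0,0,0.002,0,0,0,-1],[0,0,0.004,0,0,0,-1],[0,0,0.004,0,0,0,-1]]])

```text
time_s: 11.15
tool_pos: [0.4909, 0.2241, -0.0149]
tool_rot: [180.0, -0.0, 68.4]
force: [0.3, 0.4, -0.9]
grip_width: 0.0872
```

```bash
python3 - <<'E'
from h import *
plan([.4914,.2246,-.016],68.3)
c=read_camera('scene'); 
im=c['img'][80:180,300:460,::-1]; cv2.imwrite('pics/sc11z.png',cv2.resize(im,None,fx=5,fy=5,interpolation=cv2.INTER_CUBIC))
E
```

```text
t 11.15 pos [ 0.4909  0.2241 -0.0149] rot [ 1.800e+02 -1.000e-02  6.839e+01] F [ 0.3   0.42 -0.95] grip 0.08716875696692415
shift [0.0006 0.0003 0.0011] turn [ 0.   -0.01  0.09]
```

View pics/sc11z.png

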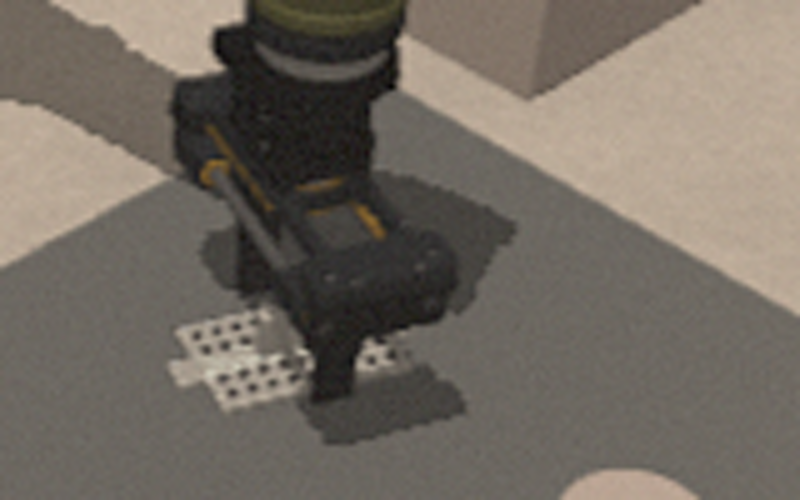

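arm_command(targets=[[[0,0,0,0,0,0,1],[0,0,0,0,0,0,1],[0,0,0,0,0,0,1],[0,0,0,0,0,0,1],[0,0,0,0,0,0,1],[0,0,0,0,0,0,1],[0,0,0,0,0,0,1],[0,0,0,0,0,0,1],[0,0,0,0,0,0,1],[0,0,0,0,0,0,1]]], newtons=45)

```text
time_s: 12.2
tool_pos: [0.4908, 0.2241, -0.015]
tool_rot: [180.0, -0.0, 68.4]
force: [-0.8, 0.6, -0.8]
grip_width: 0.0155
```

arm_command(targets=[[[0,0,0,0,0,0,1],[0,0,0,0,0,0,1],[0,0,0,0,0,0,1],[0,0,0,0,0,0,1],[0,0,0,0,0,0,1]]])

```text
time_s: 12.7
tool_pos: [0.4909, 0.224, -0.015]
tool_rot: [180.0, -0.0, 68.4]
force: [0.6, -0.3, -0.1]
grip_width: 0.0095
```

arm_command(targets=[[[0,0,-0.01,0,0,0,1],[0,0,-0.02,0,0,0,1],[0,0,-0.03,0,0,0,1],[0,0,-0.03,0,0,0,1],[0,0,-0.03,0,0,0,1]]])

```text
time_s: 13.2
tool_pos: [0.4911, 0.2243, 0.0156]
tool_rot: [180.0, -0.1, 68.4]
force: [-0.6, 0.5, -2.4]
grip_width: 0.0095
```

```bash
python3 - <<'E'
from h import *
plan([.4914,.2246,.11],71)
plan([.541,-.208,.11],73.6)
c=read_camera('scene'); 
im=c['img'][80:180,300:460,::-1]; cv2.imwrite('pics/sc12z.png',cv2.resize(im,None,fx=5,fy=5,interpolation=cv2.INTER_CUBIC))
E
```

```text
t 13.2 pos [0.4911 0.2243 0.0156] rot [ 1.7997e+02 -6.0000e-02  6.8390e+01] F [-0.65  0.53 -2.43] grip 0.009527359995410795
shift [ 0.0005  0.0002 -0.0944] turn [ 0.03 -0.06 -2.61]
t 13.2 pos [0.4911 0.2243 0.0156] rot [ 1.7997e+02 -6.0000e-02  6.8390e+01] F [-0.65  0.53 -2.43] grip 0.009527359995410795
shift [-0.3835  0.2056 -0.0947] turn [ 0.03 -0.06 -5.21]
```

View pics/sc12z.png

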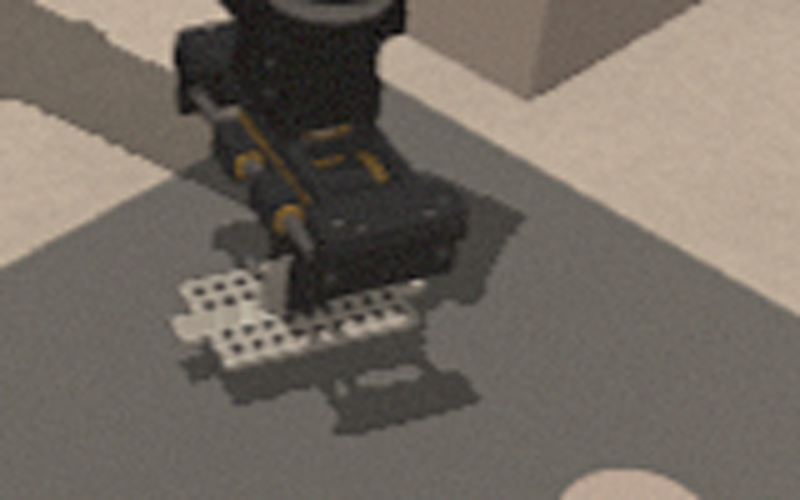

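arm_command(targets=[[[0,0,-0.02,0,0,0,1],[0,0,-0.045,0,0,0,1],[0,0,-0.07,0,0,0,1],[-0.01,0.005,-0.09,0,0,-0.5,1],[-0.03,0.016,-0.095,0,0,-1,1],[-0.06,0.032,-0.095,0,0,-2,1],[-0.095,0.051,-0.095,0,0,-3,1],[-0.13,0.07,-0.095,0,0,-4,1],[-0.165,0.088,-0.095,0,0,-5.2,1],[-0.2,0.107,-0.095,0,0,-5.2,1]]])

```text
time_s: 14.25
tool_pos: [0.5161, -0.0028, 0.1096]
tool_rot: [-180.0, -0.0, 73.6]
force: [-0.3, 0.6, -2.5]
grip_width: 0.01
```

```bash
python3 - <<'E'
from h import *
plan([.5413,-.209,.11],73.6)
E
```

```text
t 14.25 pos [ 0.5161 -0.0028  0.1096] rot [-179.96   -0.     73.63] F [-0.26  0.6  -2.52] grip 0.009960650875269258
shift [-0.1907  0.0823 -0.0005] turn [-0.04 -0.    0.03]
```

arm_command(targets=[[[-0.035,0.015,0,0,0,0,1],[-0.07,0.03,0,0,0,0,1],[-0.105,0.045,0,0,0,0,1],[-0.135,0.058,0,0,0,0,1],[-0.16,0.069,0,0,0,0,1],[-0.175,0.076,0,0,0,0,1],[-0.18,0.079,0,0,0,0,1],[-0.18,0.079,0,0,0,0,1],[-0.18,0.079,0,0,0,0,1]]])

```text
time_s: 15.15
tool_pos: [0.5415, -0.1947, 0.1096]
tool_rot: [-179.9, -0.1, 73.7]
force: [0.1, -0.2, -3.1]
grip_width: 0.0094
```

```bash
python3 - <<'E'
from h import *
plan([.5413,-.209,.11],73.6)
E
```

```text
t 15.15 pos [ 0.5415 -0.1947  0.1096] rot [-1.7994e+02 -5.0000e-02  7.3670e+01] F [ 0.12 -0.21 -3.07] grip 0.009392141105179363
shift [-0.0137  0.0038 -0.0004] turn [-0.06 -0.05  0.07]
```

arm_command(targets=[[[-0.007,0.002,0,0,0,0,1],[-0.0135,0.004,0,0,0,0,1],[-0.0135,0.004,0,0,0,0,1],[-0.0135,0.004,0,0,0,0,1],[-0.0135,0.004,0,0,0,0,1]]])

```text
time_s: 15.65
tool_pos: [0.5417, -0.21, 0.11]
tool_rot: [-180.0, -0.0, 73.6]
force: [-0.4, 1.1, -2.1]
grip_width: 0.0096
```

```bash
python3 - <<'E'
from h import *
plan([.5413,-.209,.11],73.6)
for n,(x0,y0,x1,y1) in {'scene':(150,150,310,290),'top':(330,150,470,270)}.items():
  c=read_camera(n);np.savez('/tmp/%s2.npz'%n,**{k:np.array(v) for k,v in c.items()});im=c['img'][y0:y1,x0:x1,::-1]; cv2.imwrite('pics/%s13z.png'%n,cv2.resize(im,None,fx=4,fy=4,interpolation=cv2.INTER_CUBIC))
E
```

```text
t 15.65 pos [ 0.5417 -0.21    0.11  ] rot [-1.80e+02 -2.00e-02  7.36e+01] F [-0.35  1.12 -2.07] grip 0.009586624222021585
shift [ 0.0009 -0.0006  0.    ] turn [-0.   -0.02  0.  ]
```

View pics/scene13z.png

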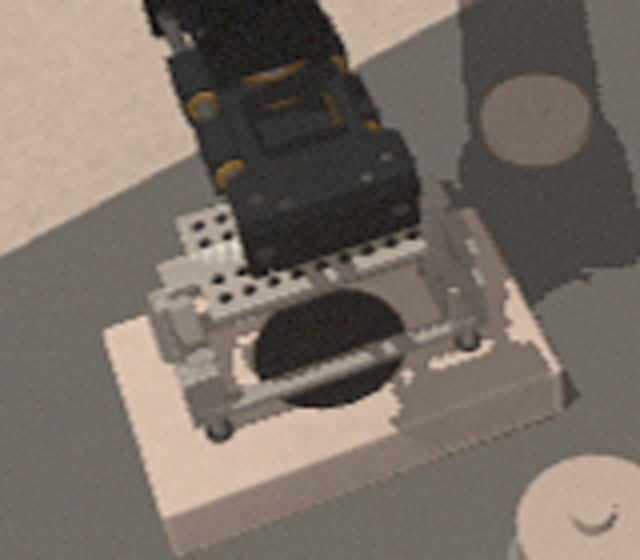

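View pics/top13z.png

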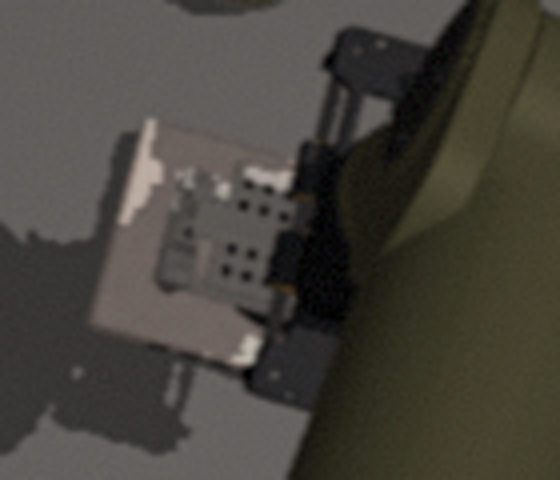

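```bash
cat >> h.py <<'E'
def overlay(c,box,f,name,polys):
    x0,y0,x1,y1=box; im=cv2.convertScaleAbs(cv2.resize(c['img'][y0:y1,x0:x1,::-1],None,fx=f,fy=f,interpolation=cv2.INTER_CUBIC),alpha=1.5)
    for P,col in polys:
        q=((proj(c,P)-[x0,y0]+.5)*f).round().astype(np.int32); cv2.polylines(im,[q],True,col,1)
    cv2.imwrite('pics/'+name,im)
def outline(o,yawy,z,pts):
    a=np.radians(yawy-90); ex=np.array([np.cos(a),np.sin(a)]); ey=np.array([-ex[1],ex[0]])
    return np.array([[*(np.array(o)+ex*x+ey*y),z] for x,y in pts])
PL=[(-.035,-.055),(-.01,-.055),(-.01,-.07),(.01,-.07),(.01,-.055),(.035,-.055),(.035,.055),(.01,.055),(.01,.07),(-.01,.07),(-.01,.055),(-.035,.055)]
E
python3 - <<'E'
from h import *
for n,b,f in (('top',(350,170,420,240),8),('scene',(170,180,300,270),6)):
    c=dict(np.load('/tmp/%s2.npz'%n)); 
    T=np.array([.5417,-.21]); br=np.array([.541,-.208])
    pol=[(outline(T,73.6,.131,PL),(0,255,0))]
    for sy in(1,-1):
        for sx in (1,-1): pol.append((outline(br,73.6,.089,[(sx*.019,sy*.058),(sx*.032,sy*.058),(sx*.032,sy*.074),(sx*.019,sy*.074)]),(0,0,255)))
    overlay(c,b,f,n+'14.png',pol)
E
```

```text
(no output)
```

View pics/top14.png

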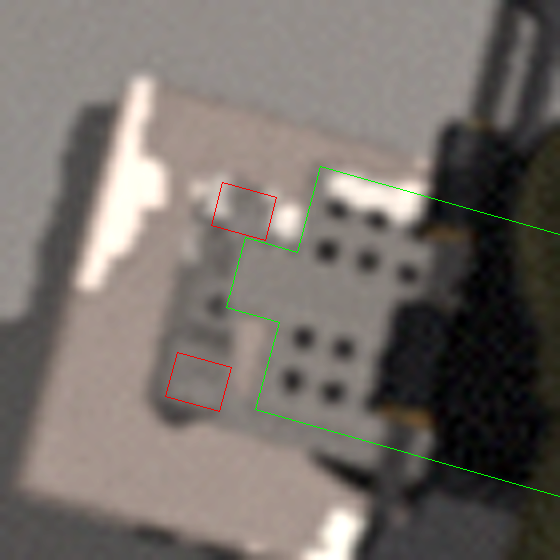

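View pics/scene14.png

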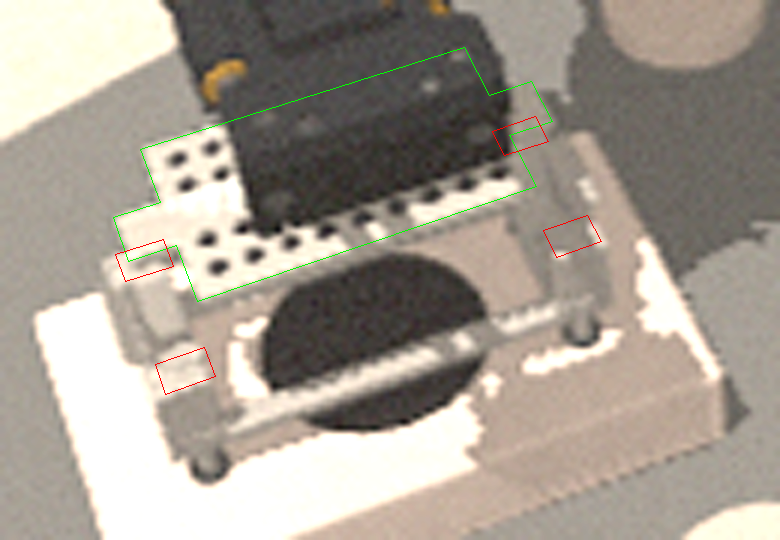

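arm_command(targets=[[[0.001,-0.0005,0.005,0,0,0,1],[0.001,-0.0005,0.012,0,0,0,1],[0.001,-0.0005,0.02,0,0,0,1],[0.001,-0.0005,0.025,0,0,0,1],[0.001,-0.0005,0.025,0,0,0,1],[0.001,-0.0005,0.025,0,0,0,1]]])

```text
time_s: 16.35
tool_pos: [0.5413, -0.2093, 0.0848]
tool_rot: [-180.0, 0.0, 73.6]
force: [0.2, -0.1, -2.8]
grip_width: 0.01
```

```bash
python3 - <<'E'
from h import *
plan([.5413,-.209,.065],73.6)
n='scene';c=read_camera(n);np.savez('/tmp/%s3.npz'%n,**{k:np.array(v) for k,v in c.items()})
c=read_camera(n);x0,y0,x1,y1=(165,180,300,290);im=c['img'][y0:y1,x0:x1,::-1]; cv2.imwrite('pics/scene15z.png',cv2.convertScaleAbs(cv2.resize(im,None,fx=5.5,fy=5.5,interpolation=cv2.INTER_CUBIC),alpha=1.4))
E
```

```text
t 16.35 pos [ 0.5413 -0.2093  0.0848] rot [-179.98    0.     73.58] F [ 0.22 -0.09 -2.81] grip 0.009962703064217204
shift [ 0.0003 -0.0001  0.0198] turn [-0.02  0.   -0.02]
```

View pics/scene15z.png

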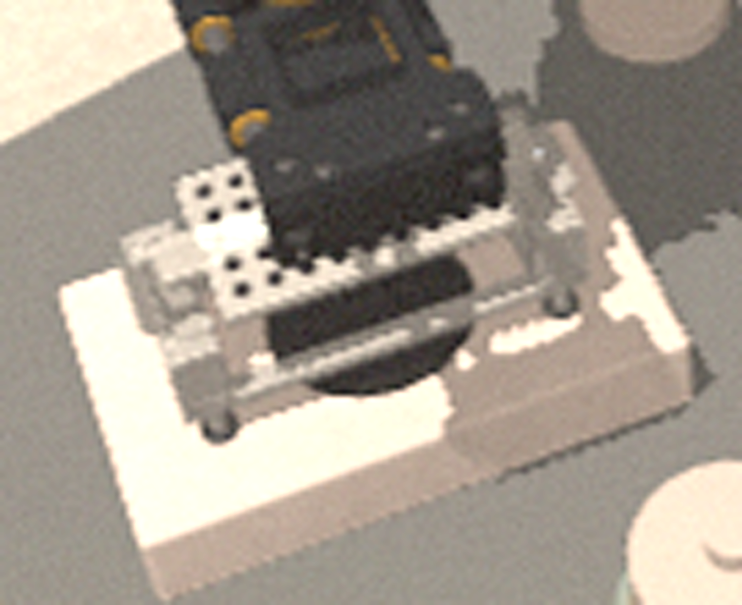

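arm_command(targets=[[[0,0,0.002,0,0,0,1],[0,0,0.004,0,0,0,1],[0,0,0.006,0,0,0,1],[0,0,0.008,0,0,0,1],[0,0,0.008,0,0,0,1]]])

```text
time_s: 16.95
tool_pos: [0.5411, -0.2091, 0.0766]
tool_rot: [-180.0, -0.0, 73.6]
force: [-0.1, 0.3, -2.6]
grip_width: 0.0096
```

arm_command(targets=[[[0,0,0.002,0,0,0,1],[0,0,0.004,0,0,0,1],[0,0,0.006,0,0,0,1],[0,0,0.008,0,0,0,1],[0,0,0.008,0,0,0,1]]])

```text
time_s: 17.45
tool_pos: [0.5412, -0.2092, 0.0686]
tool_rot: [-180.0, 0.0, 73.6]
force: [1.0, 0.1, -1.6]
grip_width: 0.0098
```

```bash
python3 - <<'E'
from h import *
plan([.5413,-.209,.062],73.6); print(get_obs()['wrist_torque'])
E
```

```text
t 17.45 pos [ 0.5412 -0.2092  0.0686] rot [-179.97    0.     73.59] F [ 1.01  0.09 -1.57] grip 0.009812559585012466
shift [0.0002 0.0001 0.0066] turn [-0.03  0.   -0.01]
[-0.07633743  0.08765399  0.024117  ]
```

arm_command(targets=[[[0,0,0.001,0,0,0,1],[0,0,0.002,0,0,0,1],[0,0,0.003,0,0,0,1],[0,0,0.004,0,0,0,1],[0,0,0.004,0,0,0,1]]])

```text
time_s: 17.95
tool_pos: [0.5413, -0.2092, 0.0649]
tool_rot: [-180.0, -0.0, 73.6]
force: [-0.5, 0.8, -2.3]
grip_width: 0.01
```

arm_command(targets=[[[0,0,0.001,0,0,0,1],[0,0,0.002,0,0,0,1],[0,0,0.003,0,0,0,1],[0,0,0.003,0,0,0,1]]])

```text
time_s: 18.35
tool_pos: [0.5412, -0.2092, 0.0618]
tool_rot: [-180.0, -0.0, 73.6]
force: [-1.5, -0.2, -1.1]
grip_width: 0.0097
```

arm_command(targets=[[[0,0,0.001,0,0,0,1],[0,0,0.002,0,0,0,1],[0,0,0.002,0,0,0,1]]])

```text
time_s: 18.65
tool_pos: [0.5415, -0.2094, 0.0603]
tool_rot: [180.0, -0.0, 73.6]
force: [-0.4, 0.7, 2.1]
grip_width: 0.0098
```

arm_command(targets=[[[0,0,0.001,0,0,0,1],[0,0,0.002,0,0,0,1],[0,0,0.002,0,0,0,1]]])

```text
time_s: 18.95
tool_pos: [0.5417, -0.2094, 0.0584]
tool_rot: [180.0, -0.0, 73.6]
force: [-1.6, 0.8, 5.3]
grip_width: 0.0097
```

arm_command(targets=[[[0,0,0.001,0,0,0,1],[0,0,0.002,0,0,0,1],[0,0,0.002,0,0,0,1]]])

```text
time_s: 19.25
tool_pos: [0.5418, -0.2095, 0.0566]
tool_rot: [180.0, -0.0, 73.6]
force: [-1.8, 0.9, 5.6]
grip_width: 0.0095
```

arm_command(targets=[[[0,0,0.001,0,0,0,1],[0,0,0.002,0,0,0,1],[0,0,0.002,0,0,0,1]]])

```text
time_s: 19.55
tool_pos: [0.5416, -0.2095, 0.0546]
tool_rot: [180.0, -0.0, 73.6]
force: [-1.2, -0.3, 1.5]
grip_width: 0.0093
```

arm_command(targets=[[[0,0,0.001,0,0,0,1],[0,0,0.002,0,0,0,1],[0,0,0.002,0,0,0,1]]])

```text
time_s: 19.85
tool_pos: [0.5413, -0.2093, 0.0516]
tool_rot: [-180.0, 0.0, 73.6]
force: [-1.3, -0.1, 0.6]
grip_width: 0.0093
```

arm_command(targets=[[[0,0,0.001,0,0,0,1],[0,0,0.0015,0,0,0,1],[0,0,0.0015,0,0,0,1]]])

```text
time_s: 20.15
tool_pos: [0.5415, -0.2092, 0.0504]
tool_rot: [180.0, 0.0, 73.6]
force: [-1.0, 0.5, 1.3]
grip_width: 0.0097
```

```bash
python3 - <<'E'
from h import *
plan([.5413,-.209,.047],73.6); print(get_obs()['wrist_torque'])
c=read_camera('scene');x0,y0,x1,y1=(165,180,300,290);im=c['img'][y0:y1,x0:x1,::-1]; cv2.imwrite('pics/scene16z.png',cv2.convertScaleAbs(cv2.resize(im,None,fx=5.5,fy=5.5,interpolation=cv2.INTER_CUBIC),alpha=1.4))
w=cloud(c)
E
```

```text
t 20.15 pos [ 0.5415 -0.2092  0.0504] rot [180.     0.    73.59] F [-1.04  0.47  1.27] grip 0.009666046409395227
shift [ 0.0002 -0.0002  0.0034] turn [ 0.    0.   -0.01]
[-0.11632328  0.21994923  0.02871527]
```

View pics/scene16z.png

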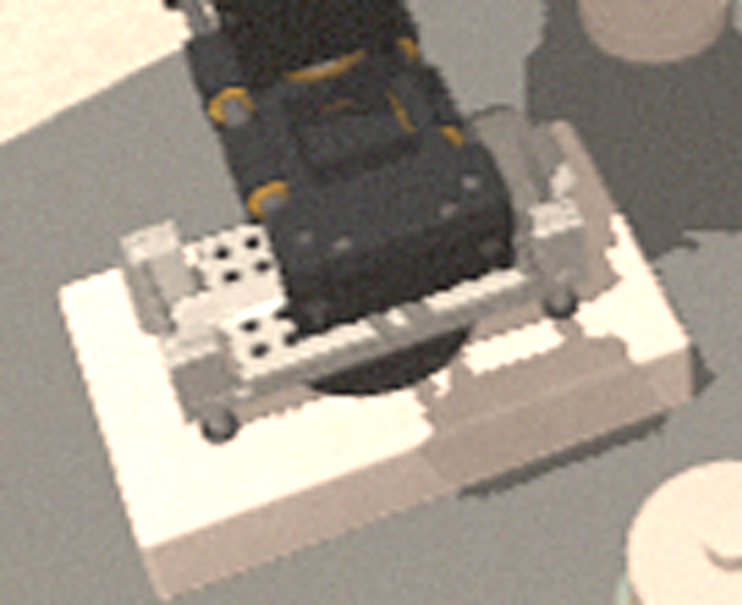

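arm_command(targets=[[[0,0,0.0005,0,0,0,1],[0,0,0.001,0,0,0,1],[0,0,0.001,0,0,0,1]]])

```text
time_s: 20.5
tool_pos: [0.5409, -0.209, 0.0484]
tool_rot: [-179.9, 0.0, 73.6]
force: [1.0, -1.0, -5.8]
grip_width: 0.0096
```

arm_command(targets=[[[0,0,0.0005,0,0,0,1],[0,0,0.001,0,0,0,1],[0,0,0.001,0,0,0,1]]])

```text
time_s: 20.8
tool_pos: [0.541, -0.209, 0.0479]
tool_rot: [-179.9, -0.0, 73.6]
force: [1.2, 0.4, -7.5]
grip_width: 0.0101
```

arm_command(targets=[[[0,0,0.0005,0,0,0,1],[0,0,0.001,0,0,0,1],[0,0,0.001,0,0,0,1]]])

```text
time_s: 21.1
tool_pos: [0.5412, -0.209, 0.0479]
tool_rot: [-180.0, -0.0, 73.6]
force: [-2.2, 2.0, 0.0]
grip_width: 0.0097
```

arm_command(targets=[[[0,0,0.0005,0,0,0,1],[0,0,0.0005,0,0,0,1]]])

```text
time_s: 21.3
tool_pos: [0.5412, -0.209, 0.0478]
tool_rot: [-180.0, -0.0, 73.6]
force: [-5.4, 2.6, 4.9]
grip_width: 0.0099
```

```bash
python3 - <<'E'
from h import *
plan([.5413,-.209,.047],73.6); print(get_obs()['wrist_torque'])
E
```

```text
t 21.3 pos [ 0.5412 -0.209   0.0478] rot [-1.7996e+02 -5.0000e-02  7.3590e+01] F [-5.4   2.64  4.88] grip 0.009864234404840565
shift [0.0001 0.0001 0.0008] turn [-0.04 -0.05 -0.01]
[ 0.40529685  1.11663645 -0.003953  ]
```

arm_command(targets=[[[0,0,0.0005,0,0,0,1],[0,0,0.0005,0,0,0,1]]])

```text
time_s: 21.5
tool_pos: [0.5412, -0.209, 0.0478]
tool_rot: [-180.0, -0.1, 73.6]
force: [-5.0, 2.3, 8.1]
grip_width: 0.0095
```

```bash
python3 - <<'E'
from h import *
plan([.5413,-.209,.047],73.6); print(get_obs()['wrist_torque'])
E
```

```text
t 21.5 pos [ 0.5412 -0.209   0.0478] rot [-1.7996e+02 -7.0000e-02  7.3590e+01] F [-4.97  2.26  8.05] grip 0.009517738569930281
shift [0.0001 0.0001 0.0008] turn [-0.04 -0.07 -0.01]
[0.48237652 1.33518728 0.04187509]
```

arm_command(targets=[[[0,0,0.0005,0,0,0,1],[0,0,0.001,0,0,0,1],[0,0,0.001,0,0,0,1]]])

```text
time_s: 21.8
tool_pos: [0.5412, -0.209, 0.0478]
tool_rot: [-179.9, -0.1, 73.6]
force: [-7.7, 4.7, 14.7]
grip_width: 0.0094
```

```bash
python3 - <<'E'
from h import *
plan([.5413,-.209,.047],73.6); print(get_obs()['wrist_torque'])
E
```

```text
t 21.8 pos [ 0.5412 -0.209   0.0478] rot [-1.7995e+02 -1.0000e-01  7.3590e+01] F [-7.67  4.7  14.68] grip 0.009357137571350246
shift [0.     0.0001 0.0008] turn [-0.05 -0.1  -0.01]
[0.65928364 1.97704432 0.05061225]
```

arm_command(targets=[[[0,0,-0.001,0,0,0,1],[0,0,-0.0018,0,0,0,1],[0,0,-0.0018,0,0,0,0.2],[0,0,-0.0018,0,0,0,0.2],[0,0,-0.0018,0,0,0,0.2],[0,0,-0.0018,0,0,0,0.2],[0,0,-0.0018,0,0,0,0.2],[0,0,-0.0018,0,0,0,0.2]]])

```text
time_s: 22.6
tool_pos: [0.5415, -0.2094, 0.0473]
tool_rot: [180.0, 0.0, 73.6]
force: [-0.2, 1.0, -0.0]
grip_width: 0.0341
```

```bash
python3 - <<'E'
from h import *
plan([.5413,-.209,.15],73.6); print(get_obs()['wrist_torque'])
E
```

```text
t 22.6 pos [ 0.5415 -0.2094  0.0473] rot [179.98   0.    73.58] F [-0.21  1.03 -0.02] grip 0.03407286377759932
shift [ 0.0003 -0.0003 -0.1027] turn [ 0.02  0.   -0.02]
[-0.07387915  0.11332178 -0.00457869]
```

arm_command(targets=[[[0,0,-0.005,0,0,0,0.1],[0,0,-0.015,0,0,0,0.1],[0,0,-0.035,0,0,0,0.1],[0,0,-0.065,0,0,0,0.1],[0,0,-0.1,0,0,0,0.1],[0,0,-0.13,0,0,0,0.1],[0.04,-0.01,-0.15,0,0,0,0.1],[0.085,-0.02,-0.15,0,0,0,0.1],[0.13,-0.03,-0.15,0,0,0,0.1],[0.18,-0.04,-0.15,0,0,0,0.1]]])

```text
time_s: 23.6
tool_pos: [0.554, -0.0255, 0.199]
tool_rot: [179.9, -0.1, 73.5]
force: [0.5, 0.4, -0.2]
grip_width: 0.0392
```

arm_command(targets=[[[0.04,-0.01,0,0,0,0,0.1],[0.07,-0.02,0,0,0,0,0.1],[0.09,-0.03,0,0,0,0,0.1],[0.09,-0.03,0,0,0,0,0.1]]])

```text
time_s: 24.0
tool_pos: [0.55, 0.0731, 0.198]
tool_rot: [-180.0, -0.1, 74.0]
force: [-0.2, 0.7, 0.2]
grip_width: 0.0389
```

```bash
python3 - <<'E'
from h import *
plan([.5413,-.209,.15],73.6)
br=np.array([.541,-.208])
for n,b,f in (('top',(355,170,455,260),6),('scene',(165,180,300,290),5)):
    c=read_camera(n); np.savez('/tmp/%s4.npz'%n,**{k:np.array(v) for k,v in c.items()}); save(c,n+'17.png')
    overlay(c,b,f,n+'17z.png',[])
    w=cloud(c).reshape(-1,3); a=np.radians(-16.4); A=np.array([[np.cos(a),-np.sin(a)],[np.sin(a),np.cos(a)]]); l=(w[:,:2]-br)@A
    k=(abs(l[:,0])<.034)&(abs(l[:,1])<.053)&(w[:,2]>.06)&(w[:,2]<.08)&(abs(l[:,0])>.012)
    M=np.c_[l[k],np.ones(k.sum())]; s,*_=np.linalg.lstsq(M,w[k,2],rcond=None); print(n,k.sum(),'plate top z',s[2],'slopes',s[:2])
    for y0,y1 in ((.056,.066),(-.066,-.056)):
        q=(abs(l[:,0])<.006)&(l[:,1]>y0)&(l[:,1]<y1)&(w[:,2]<.085); print('ear z',np.median(w[q,2]),q.sum())
    k=(abs(l[:,0])<.02)&(abs(l[:,1])<.035)&(w[:,2]>.088)&(w[:,2]<.105); print('rib',k.sum(),l[k].mean(0),np.median(w[k,2]))
    for sy in(1,-1):
        q=l[(w[:,2]>.083)&(w[:,2]<.1)&(l[:,1]*sy>.05)&(abs(l[:,1])<.1)&(abs(l[:,0])<.05)]; print('posts',sy,len(q),np.percentile(q,[2,50,98],axis=0).round(4).tolist())
for t in ['plate_mid','cap','brush','jar_a']:
    print(t,[(n,np.round(d['position'],1).tolist(),round(d['conf'],2)) for n in('scene','top') for d in search_frame(t,n)])
E
```

```text
t 24.0 pos [0.55   0.0731 0.198 ] rot [-1.7999e+02 -1.1000e-01  7.3970e+01] F [-0.19  0.72  0.15] grip 0.038879386569302996
shift [-0.2737  0.0696  0.0475] turn [-0.01 -0.11  0.37]
top 851 plate top z 0.06877976461334011 slopes [-0.00366669 -0.00197069]
ear z 0.06877521897572003 21
ear z 0.06976833730846677 21
rib 91 [-0.00055673  0.00170128] 0.09602489116742507
posts 1 183 [[-0.0324, 0.059], [-0.0011, 0.0704], [0.0316, 0.0806]]
posts -1 209 [[-0.0324, -0.0805], [-0.0002, -0.0715], [0.032, -0.0583]]
scene 747 plate top z 0.06958398342251915 slopes [-0.01114966  0.00157262]
ear z 0.07054788723360256 12
ear z 0.06933027682752613 22
rib 142 [ 0.00297493 -0.00181384] 0.09666537976638973
posts 1 219 [[-0.0306, 0.0559], [0.0024, 0.0679], [0.034, 0.0784]]
posts -1 230 [[-0.0314, -0.0829], [0.0031, -0.0725], [0.0337, -0.061]]
plate_mid [('scene', [228.5, 226.0], 0.72), ('top', [402.1, 213.0], 0.71)]
cap [('scene', [281.2, 181.8], 0.89), ('top', [314.4, 255.5], 0.82)]
brush [('scene', [355.8, 239.8], 0.96), ('top', [316.0, 153.1], 0.6), ('top', [402.1, 213.2], 0.5)]
jar_a [('scene', [421.8, 200.6], 0.87), ('scene', [298.6, 297.6], 0.86), ('top', [397.5, 131.7], 0.82), ('top', [243.5, 122.3], 0.64)]
```

View pics/top17z.png

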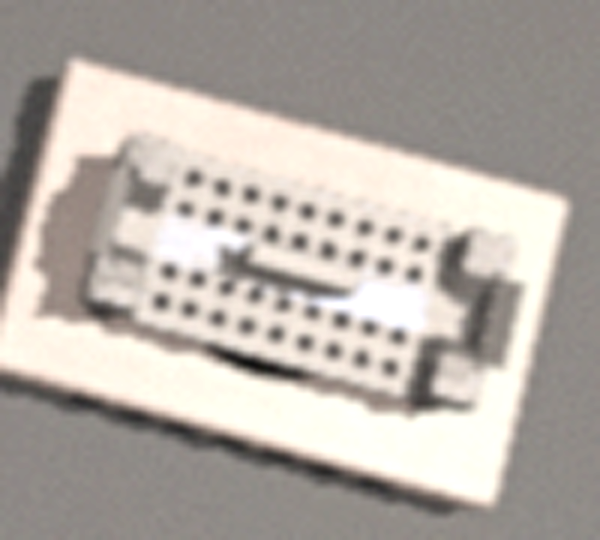

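View pics/scene17z.png

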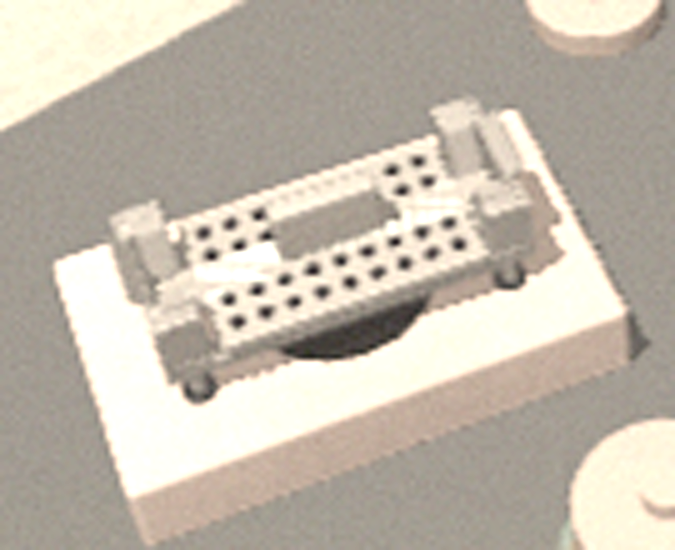

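```bash
python3 - <<'E'
from h import *
a=dict(np.load('/tmp/top0.npz'))['img'].astype(int);b=dict(np.load('/tmp/top4.npz'))['img'].astype(int)
for n,(x0,y0,x1,y1) in {'jarL':(225,105,270,155),'jarR':(378,105,420,155),'cap':(298,238,336,272),'brush':(300,100,330,190)}.items():
    print(n,cv2.phaseCorrelate(a[y0:y1,x0:x1].mean(2),b[y0:y1,x0:x1].mean(2)))
print(sign_off())
E
```

```text
jarL ((0.6046055625309208, -0.3901490260178697), 0.40248839103328243)
jarR ((0.5438400572619813, 0.057889381338529944), 0.9782093764587065)
cap ((0.029683500468919988, 0.08536288219558585), 0.821024393686142)
brush ((0.08534164516648879, -0.19314744644565707), 0.8261029197938524)
the job is handed in; nothing more can be done
None
```

The plate is back on the air box, released and sitting level on both seats, and the job is handed in at about 24 s. I could not read the sensing pins directly, so that they are pressed is inferred from the checks below.

- **First grip failed:** the fingertips end about 26 mm short of the reported TCP. The first grip therefore caught only the top of the rib, and the plate dropped back flat on the bench about 20 mm from its start. I measured that offset from the depth image, gripped again lower down and carried the plate over.
- **Insertion by feel:**
  - The clips met the ears at a reading of about 0.060 m, with roughly 8 N to push through.
  - The snap showed as a downward pull of about 8 N on the tool, allowing for the plate's weight.
  - It ended on a hard stop at 0.0478 m. I pressed to 14.7 N vertically without it moving further, with up to about 9 N of sideways force at the same time. Then I relaxed, opened and withdrew.
- **Last checks:**
  - The plate's top is at about 69 mm, so its underside is at about 63 mm. That matches the seat height I worked out from the post tops.
  - The two ears agree within about 1 mm, and the tilt along the plate is under 0.002 rad in both cameras. Across the plate, the top camera gives 0.004 rad and the scene camera 0.011 rad.
  - The plate is within about 1 mm of the bracket's centre in x and 2 mm in y.
  - The jars, cap and brush shifted less than 1 pixel in the top camera (about 2 mm or less). The match on one jar was weak.
- **Disagreement:** the two cameras differed by 2 to 4 mm in absolute position. I compared plate and bracket within each camera instead.

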